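Set up the watch-case press base

TASK

Set up the press base for the next watch: first seat the white stepped insert fully home in the base's rectangular pocket, square, flat and step side up, and then slip the taller of the two steel stop collars over the upright post until it rests flat on the base. Leave the shorter collar and the other things on the bench where they are, and let go of both parts when they are in place.

Things in the scene. Friction and masses are not known exactly. Their poses are not given: they have to be found in the camera images.
- press_base: Aluminium block fixed to the bench, 100 (x) by 180 (y) by 26 mm high, with a rectangular pocket in one half of its top face and an upright steel post in the other half. Origin: centre of its underside; z up. Its long side is its y axis; the pocket is centred at y = -43 mm, the post at y = +43 mm.
- pocket (a point): Centre of the pocket's floor, 14 mm above the bench, axes as the press base. The pocket is 63 mm (x) by 47 mm (y) and 12 mm deep, with a small chamfer at its mouth and a thin dark liner on its floor.
- post_foot (a point): Foot of the post, on the base's top face (26 mm above the bench), axes as the press base. The post is 15 mm in diameter and 50 mm tall from here, its top 4 mm tapered.
- insert: White plastic case insert, loose on the bench: a flat plate 60 (x) by 44 (y) by 12 mm thick with a smaller block 34 (x) by 24 (y) by 18 mm tall centred on top, to hold it by (30 mm high in all). Origin: centre of the plate's underside; z up. The same after a half turn about z.
- tall_collar: Steel stop collar, a plain ring 36 mm outside, 18 mm bore, 32 mm tall, standing on its end. Origin: centre of its lower end; z along its axis.
- short_collar: Steel stop collar of the same diameters (36 mm outside, 18 mm bore) but only 16 mm tall; not used today. Origin: centre of its lower end.
- screw_jar: Small closed glass jar with a black cap, 44 mm in diameter, 45 mm tall; a bystander. Origin: centre of its underside.
- loupe: Black conical eye loupe, 38 mm in diameter, 26 mm tall; a bystander. Origin: centre of its underside.
- watch_box: Closed cardboard watch box, 70 by 90 by 35 mm; a bystander. Origin: centre of its underside.
Mind the look-alikes: they are no part of the job. Several things have the shape of the insert; the one meant has the colours described above.

How it is judged:
On the way, in this order (a step that is already met when the one before it is completed fails the run):
1. the insert is seated flat and square on the floor of the pocket (horizontal distance between insert and pocket below 0.004 m and z of insert in the frame of pocket below 0.003 m and angle between insert's own z axis and vertical below 0.05 rad and angle between the x axis of insert and the x axis of press_base, either way round below 0.1 rad), for 0.2 s.
2. the tall collar is over the post and rests on the base (horizontal distance between tall_collar and post_foot below 0.004 m and angle between the z axis of tall_collar and the z axis of press_base, either way round below 0.06 rad and (z of tall_collar in the frame of post_foot below 0.003 m or (angle between tall_collar's own z axis and vertical above 3 rad and z of tall_collar in the frame of post_foot below 0.035 m))), for 0.2 s.
At the end, for the whole second after the job is handed in: Insert in the pocket, step up: within 4 mm of its centre, 3 mm of its floor, level within 0.05 rad, square within 0.1 rad. Tall collar round the post: within 4 mm of its axis, upright within 0.06 rad (either end up), lower end within 3 mm of the base top. Both at rest (all of step 1 and all of step 2 and linear speed of each of insert, tall_collar below 0.02 m/s); the robot touches nothing.
It fails at once if the short collar is pushed or lifted more than 25 mm from its place (distance of short_collar from where it was at the start of the episode above 0.025 m).
It fails at once if the screw jar is pushed or lifted more than 25 mm from its place (distance of screw_jar from where it was at the start of the episode above 0.025 m).
It fails at once if the loupe is pushed or lifted more than 25 mm from its place (distance of loupe from where it was at the start of the episode above 0.025 m).
It fails at once if the watch box is pushed or lifted more than 25 mm from its place (distance of watch_box from where it was at the start of the episode above 0.025 m).
It also fails if it takes over 64 s, if anything falls off the work surface, if the arm or the gripper's body presses on something with over 40 N, if the wrist force passes 120 N, or if a joint passes its speed limit or range.

ROBOT

A 7-joint arm with a two-finger parallel gripper is mounted at the origin on the work surface. World frame = base frame: x ahead of the robot, y to its left, z up, the work surface at z = 0. Lengths are in m, angles in rad, forces in N, time in s.
With the tool pointing down it reaches from about 0.425 to 1.025 m from the base axis. Payload 3.6 kg.
Tool frame: the origin (TCP) lies between the finger pads; the fingertips stand 8 mm ahead of it and the grasp point (between the pads) lies 11 mm behind it; y points along the fingers, z is the direction in which the jaws open and shut, and the axes are right-handed (so a half turn about y gives the same grasp; the last joint's range is limited). The gripper opens to 85 mm and grips with 20 to 120 N. Pads are 22 mm wide; open, the fingers measure 114 mm over their backs; the gripper's body (76 mm by 85 mm) begins 54 mm behind the grasp point. The pads swing forward as they close: fully open they stand 13 mm farther back than shut.
Start: joints at [-1.296, 0.591, 0.048, 1.609, -0.033, 0.943, -0.034], TCP at [0.261, 0.677, 0.239] pointing down, gripper open.
Joint ranges: [-2.69, 2.69], [-0.47, 2.24], [-1.27, 1.36], [0.19, 2.51], [-1.53, 4.68], [0.08, 2.07], [-3.09, 3.09]. Speed limits (rad/s): [2.57, 2.57, 3.14, 3.14, 3.14, 3.14, 3.14].

INTERFACE

Orientations are given as [roll, pitch, yaw] about the fixed x, y, z axes, in that order (R = Rz(yaw) Ry(pitch) Rx(roll)).
In Python, from rig import robot gives the robot as it stands.
- The arm moves only by the tool move_arm, never from a script. Its argument "motion" is a list of rows, each a list of 7 numbers: the shift along the tool's x, y, z in m, then the turn, a rotation vector about the tool's x, y, z in degrees, then the opening, from 0 (shut) to 1 (fully open). In form: [[dx, dy, dz, rx, ry, rz, jaw], ...]. A call has 1 to 5 rows; each row shifts and turns the pose as measured when the row begins, along the tool's axes as they then stand; what a row does not reach is not made up. A row lasts 1/8 s, in which the tool goes at most 62.5 mm and 10.7 degrees, less where a joint would pass 70% of its speed; a pose out of reach is approached as far as the arm can. A call with a gripper value outside its range is refused whole. The fingers move at their own pace and stop on an object; the grip force is fixed at half the most. Time passes only in rows, so rows that do not move let the fingers close. It gives the time, the measured TCP pose, the force and the opening at its end, in the units of the state.
- robot.sense(): the state, without advancing time (a new reading comes with each control period).
- robot.camera(name): name is "scene" or "top" or "wrist"; returns (picture, depth): 400x640x3 uint8, red, green, blue; 400x640 float32, m along the optical axis (not along the pixel's ray), 0 where there is no reading.
- robot.camera_model(name): a dict with "vfov" (degrees; the focal length in pixels is half the picture's height over the tangent of half this angle, whatever the lens; pixels are square), "cx", "cy" (the principal point, pixels), "dist" ([k1, k2, p1, p2, k3] as OpenCV has them; the pictures are not rectified), "R" (3x3) and "t" (3): a world point X has camera coordinates R X + t. Camera axes: x right, y down, z forward; pixel columns grow to the right and rows downward; lengths in m; the calibration is good to about 2 mm. A picture is of the moment at which its call begins: read the wrist's pose just before it. camera_model takes no time and is no camera call; for the wrist camera it gives the pose at the moment of the call.
- robot.job_done(): hands the job in, once; it reports no verdict.
The state is a dict: "t": time; "joint_pos": joint angles; "qvel": joint speeds; "joint_torque": joint torques, N m; "tool_pos": TCP position; "tcp_rot": TCP orientation; "contact_force": force on the tool from outside, world axes, zero at the start; "wrist_torque": the same for the moment, N m; "finger_gap": finger opening in m.
Only numpy, scipy, OpenCV 4.12 (cv2) and the standard library are available. Lean on these libraries where they do the work, as an engineer would, in place of code of your own. Each camera call takes 0.05 s, during which the arm holds its last target.

## Working session

There is one attempt and no reset: what is moved stays moved. The work goes in short steps, Python scripts to look and compute and a tool call to move; the robot and the scene stay as the last step left them, time stands still between calls to the robot, and variables do not carry over. Pictures are saved under pics/ and viewed, and the job is handed in when it is done.

Besides the shell and the picture viewer there is one more tool, called after "Call:" as name(argument=value, ...) on one line, values as JSON. move_arm: Moves the arm, as the interface text tells. Its arguments: {"type":"object","properties":{"motion":{"type":"array","items":{"type":"array","items":{"type":"number"}}}},"required":["motion"]}

```bash
mkdir -p pics; ls; python3 - <<'E'
from rig import robot
import cv2,numpy as np
for n in("scene","top"):
    p,d=robot.camera(n); cv2.imwrite(f"pics/{n}0.png",p[:,:,::-1]); np.savez(f"{n}0.npz",p=p,d=d)
    print(n,robot.camera_model(n))
print(robot.sense())
E
```

```text
pics
scene {'vfov': 55.541563785490084, 'cx': 319.49248320814064, 'cy': 200.7851943881101, 'dist': array([-0.09089463,  0.        ,  0.        ,  0.        ,  0.        ]), 'R': array([[ 0.72404564,  0.68973275,  0.00516161],
       [ 0.59407877, -0.61979581, -0.51276072],
       [-0.35046872,  0.37432857, -0.85851604]]), 't': array([-0.39358689, -0.32440662,  1.05151305])}
top {'vfov': 55.99956338031333, 'cx': 318.5754970937614, 'cy': 199.5933625139517, 'dist': array([0.02759179, 0.        , 0.        , 0.        , 0.        ]), 'R': array([[ 0.00526394, -0.99997611,  0.00448087],
       [-0.98376458, -0.00598233, -0.17936404],
       [ 0.17938656, -0.00346396, -0.98377257]]), 't': array([-0.04178438,  0.56663392,  0.76104243])}
{'t': 0.1, 'joint_pos': array([-1.29651112,  0.59202609,  0.04825532,  1.6097165 , -0.03330666,
        0.9427195 , -0.0336837 ]), 'qvel': array([ 0.00117146, -0.0005529 , -0.00013975, -0.00334546,  0.00023749,
        0.00012078, -0.00038272]), 'joint_torque': array([ 4.11268382e-03, -5.49991858e+01,  1.55298561e+00, -1.98824608e+01,
        9.71222209e-03,  3.74029070e-03,  2.58863821e-06]), 'tool_pos': array([0.26036493, 0.67583313, 0.23824648]), 'tcp_rot': array([-1.57286051e+00, -8.27596318e-05, -3.67652374e-01]), 'contact_force': array([ 0.1519447 , -0.19088142,  0.46008466]), 'wrist_torque': array([-0.00422499, -0.05536085,  0.05738895]), 'finger_gap': 0.08536941606776795}
```

View pics/scene0.png

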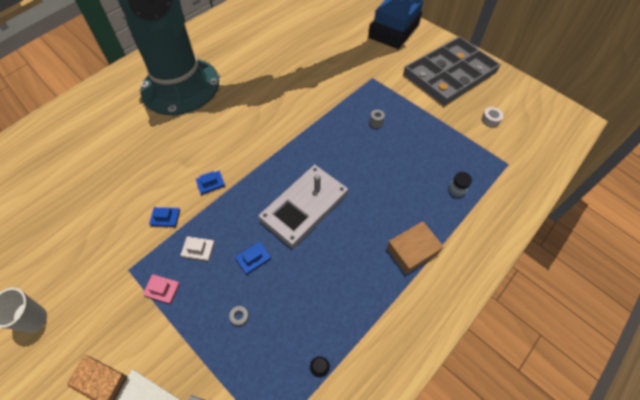

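View pics/top0.png

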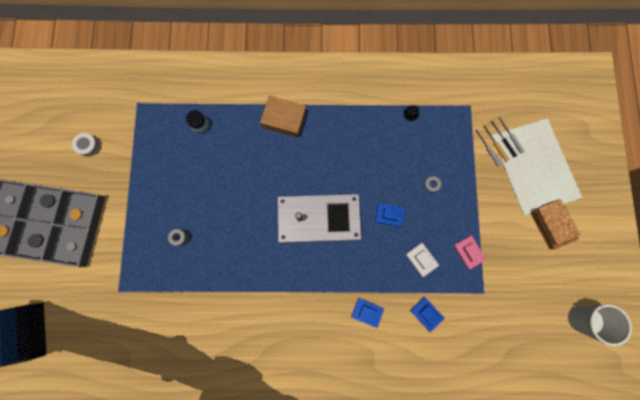

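Top view: the insert-shaped parts are white (422,260), pink (470,252) and blue (391,215), (367,312), (427,314). Only the white one at (422,260) fits. The collar candidates are (177,237) and (433,184), and their heights will tell which is the taller. The base is at (319,218), with the post at (300,217) and the pocket at (339,217).

```bash
cat > h.py <<'E'
import numpy as np,cv2
def cloud(d,m):
    H,W=d.shape; f=H/2/np.tan(np.radians(m['vfov']/2))
    K=np.array([[f,0,m['cx']],[0,f,m['cy']],[0,0,1]])
    u,v=np.meshgrid(np.arange(W),np.arange(H))
    n=cv2.undistortPoints(np.stack([u,v],-1).reshape(-1,1,2).astype(np.float64),K,np.array(m['dist'])).reshape(H,W,2)
    c=np.dstack([n*d[...,None],d]); return (c-m['t'])@m['R']
def proj(X,m,H=400):
    f=H/2/np.tan(np.radians(m['vfov']/2)); K=np.array([[f,0,m['cx']],[0,f,m['cy']],[0,0,1]])
    return cv2.projectPoints(np.atleast_2d(X).astype(float),cv2.Rodrigues(m['R'])[0],m['t'],K,np.array(m['dist']))[0][:,0]
E
python3 - <<'E'
from rig import robot
from h import *
z=np.load("top0.npz");p,d=z['p'],z['d'];P=cloud(d,robot.camera_model("top"))
for n,(u,v,r) in dict(white=(422,260,22),colA=(177,237,14),colB=(433,184,12),base=(319,218,48),blue=(391,215,20),jar=(197,122,15),box=(284,115,25),pink=(470,252,20)).items():
    Q=P[v-r:v+r+1,u-r:u+r+1].reshape(-1,3)
    for lo in (.006,.02,.023,.05):
        s=Q[(Q[:,2]>lo)&(Q[:,2]<.2)]
        if len(s)<8: continue
        (c,w,a)=cv2.minAreaRect((s[:,:2]*1000).astype(np.float32))
        print(n,lo,len(s),np.round(c,1),np.round(w,1),round(a,1),'zq',np.round(np.percentile(s[:,2],[5,50,95]),4))
p3=cv2.resize(p[190:340,360:500],None,fx=5,fy=5,interpolation=cv2.INTER_CUBIC);cv2.imwrite("pics/crop0.png",p3[:,:,::-1][:600])
E
```

```text
white 0.006 562 [ 442.4 -266.7] [59.8 44.7] 35.5 zq [0.009  0.0126 0.0309]
white 0.02 197 [ 442.6 -266.5] [33.8 24.6] 34.6 zq [0.0239 0.0291 0.0316]
white 0.023 190 [ 442.5 -266.4] [33.9 24.3] 33.8 zq [0.0262 0.0292 0.0317]
colA 0.006 262 [487.4 269. ] [34.3 37. ] 3.4 zq [0.0088 0.0298 0.033 ]
colA 0.02 201 [488.1 269.2] [33.4 36.3] 0.6 zq [0.0218 0.0305 0.0335]
colA 0.023 187 [487.7 269.2] [36.2 32.7] 89.9 zq [0.0262 0.0307 0.0335]
colB 0.006 166 [ 612.1 -296.9] [35.2 34.2] 78.9 zq [0.0081 0.0149 0.0174]
base 0.006 3684 [537.5 -38.6] [112. 180.] 2.2 zq [0.013  0.025  0.0277]
base 0.02 3067 [531.7 -38.8] [100.3 180. ] 2.2 zq [0.0228 0.0253 0.0279]
base 0.023 2872 [531.7 -38.8] [100.3 179.9] 2.2 zq [0.0235 0.0255 0.028 ]
base 0.05 45 [529.3   4.3] [13.5 12.9] 43.0 zq [0.0605 0.0739 0.0761]
blue 0.006 524 [ 541.8 -199.2] [59.7 44.3] 79.7 zq [0.0086 0.0127 0.0307]
blue 0.02 180 [ 541.9 -199.2] [33.7 24.5] 79.3 zq [0.0257 0.0292 0.0314]
blue 0.023 177 [ 541.9 -199.2] [33.7 24.5] 79.3 zq [0.0259 0.0293 0.0315]
jar 0.006 389 [753.1 241.8] [41.1 42. ] 22.4 zq [0.0113 0.0425 0.0457]
jar 0.02 302 [753.7 242.9] [41.6 38.1] 49.6 zq [0.0292 0.0433 0.046 ]
jar 0.023 292 [753.7 242.9] [41.6 38.1] 49.6 zq [0.0309 0.0434 0.0461]
box 0.006 1305 [769.6  44.8] [90.4 70.6] 74.0 zq [0.0155 0.0337 0.0362]
box 0.02 1203 [769.6  44.9] [90.6 70.3] 73.8 zq [0.0289 0.0339 0.0363]
box 0.023 1183 [769.7  44.9] [90.2 70.4] 74.1 zq [0.0307 0.0339 0.0363]
pink 0.006 568 [ 459.9 -373.9] [59.5 46. ] 29.0 zq [0.0093 0.0128 0.0311]
pink 0.02 204 [ 459.9 -373.8] [33.7 24.5] 28.1 zq [0.0221 0.0295 0.0319]
pink 0.023 192 [ 460.  -373.8] [33.7 24.4] 28.4 zq [0.0256 0.0295 0.0319]
```

View pics/crop0.png

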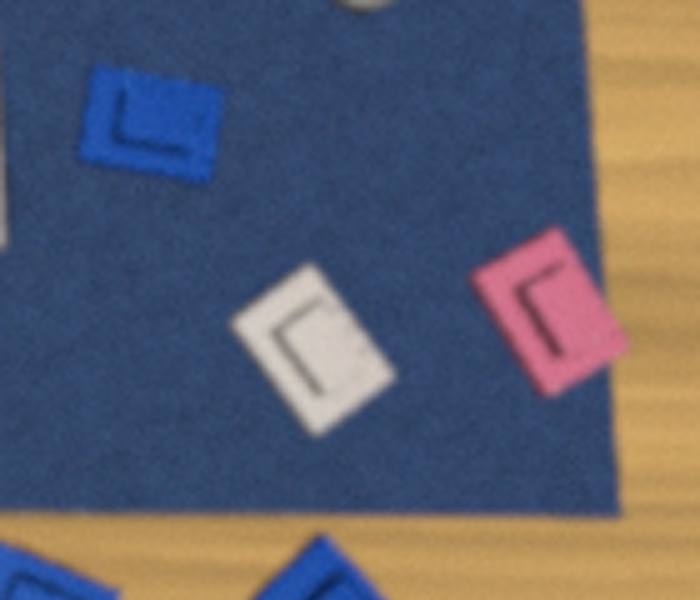

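The enlarged crop confirms it: the white insert is at (422,260), step side up, and the only white one. Collar A at (177,237) is 32 mm tall, so it is the tall one; B at (433,184) is about 16 mm. Next I move towards the insert.

```bash
cat > plan.py <<'E'
import sys,numpy as np
from rig import robot
from scipy.spatial.transform import Rotation as Ro
# usage: plan.py x y z yawdeg jaw [maxstep m]
x,y,z,yaw,jaw=map(float,sys.argv[1:6]); ms=float(sys.argv[6]) if len(sys.argv)>6 else .055
s=robot.sense(); p=s['tool_pos']; R=Ro.from_euler('xyz',s['tcp_rot'])
T=np.array([x,y,z]); RT=Ro.from_euler('xyz',[-90,0,yaw],degrees=True)
dp=T-p; rv=(RT*R.inv()).as_rotvec()
n=max(int(np.ceil(np.linalg.norm(dp)/ms)),int(np.ceil(np.degrees(np.linalg.norm(rv))/10)),1)
print("t",round(s['t'],2),"pos",np.round(p,4),"rpy",np.round(np.degrees(s['tcp_rot']),2),"F",np.round(s['contact_force'],1),"gap",round(s['finger_gap'],4),"n",n)
rows=[]
for k in range(min(n,5)):
    Rk=Ro.from_rotvec(rv*k/n)*R
    rows.append(list(np.round(Rk.inv().apply(dp/n),4))+list(np.round(np.degrees(Rk.inv().apply(rv/n)),2))+[jaw])
print([[float(v) for v in r] for r in rows])
E
python3 plan.py .55 .15 .24 -75 1
```

```text
t 0.1 pos [0.2604 0.6758 0.2382] rpy [-90.12  -0.   -21.06] F [ 0.2 -0.2  0.5] gap 0.0854 n 11
[[0.0418, -0.0001, -0.0351, 0.01, 4.9, 0.01, 1.0], [0.0446, -0.0001, -0.0314, 0.01, 4.9, 0.01, 1.0], [0.0471, -0.0001, -0.0275, 0.01, 4.9, 0.01, 1.0], [0.0493, -0.0001, -0.0234, 0.01, 4.9, 0.01, 1.0], [0.0511, -0.0001, -0.0191, 0.01, 4.9, 0.01, 1.0]]
```

Call:
move_arm(motion=[[0.042, 0, -0.035, 0, 5, 0, 1], [0.045, 0, -0.031, 0, 5, 0, 1], [0.047, 0, -0.027, 0, 5, 0, 1], [0.049, 0, -0.023, 0, 5, 0, 1], [0.051, 0, -0.019, 0, 5, 0, 1]])

```text
t: 0.72
tool_pos: [0.3897, 0.4356, 0.2351]
tcp_rot: [-1.575, 0.002, -0.807]
contact_force: [0.5, -0.2, -0.1]
finger_gap: 0.0851
```

```bash
python3 plan.py .53 .10 .24 -80 1
```

```text
t 0.72 pos [0.3897 0.4356 0.2351] rpy [-90.24   0.12 -46.24] F [ 0.5 -0.2 -0.1] gap 0.0851 n 7
[[0.0485, -0.0007, -0.0187, 0.04, 4.82, -0.01, 1.0], [0.0499, -0.0007, -0.0145, 0.04, 4.82, -0.01, 1.0], [0.0509, -0.0007, -0.0103, 0.04, 4.82, -0.01, 1.0], [0.0516, -0.0007, -0.006, 0.04, 4.82, -0.01, 1.0], [0.0519, -0.0007, -0.0016, 0.04, 4.82, -0.01, 1.0]]
```

Call:
move_arm(motion=[[0.049, -0.001, -0.019, 0, 5, 0, 1], [0.05, -0.001, -0.0145, 0, 5, 0, 1], [0.051, -0.001, -0.01, 0, 5, 0, 1], [0.052, -0.001, -0.006, 0, 5, 0, 1], [0.052, -0.001, -0.002, 0, 5, 0, 1]])

```text
t: 1.35
tool_pos: [0.4894, 0.1844, 0.2393]
tcp_rot: [-1.576, -0.001, -1.259]
contact_force: [0.9, -0.1, -0.4]
finger_gap: 0.0854
```

```bash
python3 plan.py .47 -.21 .22 -145 1
```

```text
t 1.35 pos [0.4894 0.1844 0.2393] rpy [-9.032e+01 -5.000e-02 -7.211e+01] F [ 0.9 -0.1 -0.4] gap 0.0854 n 8
[[0.0462, 0.0026, -0.0174, 0.03, 9.11, 0.03, 1.0], [0.0483, 0.0025, -0.0099, 0.03, 9.11, 0.03, 1.0], [0.0493, 0.0025, -0.0021, 0.03, 9.11, 0.03, 1.0], [0.049, 0.0025, 0.0057, 0.03, 9.11, 0.03, 1.0], [0.0475, 0.0024, 0.0134, 0.03, 9.11, 0.03, 1.0]]
```

Call:
move_arm(motion=[[0.046, 0.002, -0.017, 0, 9, 0, 1], [0.048, 0.002, -0.01, 0, 9, 0, 1], [0.049, 0.002, -0.002, 0, 9, 0, 1], [0.049, 0.002, 0.006, 0, 9, 0, 1], [0.047, 0.002, 0.013, 0, 9, 0, 1]])

```text
t: 1.98
tool_pos: [0.4765, -0.0687, 0.2298]
tcp_rot: [-1.572, -0.003, -2.071]
contact_force: [0.9, -0.3, -0.9]
finger_gap: 0.085
```

```bash
python3 plan.py .4425 -.2665 .20 -145 1
```

```text
t 1.98 pos [ 0.4765 -0.0687  0.2298] rpy [ -90.06   -0.18 -118.64] F [ 0.9 -0.3 -0.9] gap 0.085 n 4
[[0.0475, 0.0076, 0.0162, 0.0, 6.59, 0.05, 1.0], [0.0453, 0.0075, 0.0216, 0.0, 6.59, 0.05, 1.0], [0.0425, 0.0075, 0.0266, 0.0, 6.59, 0.05, 1.0], [0.0392, 0.0075, 0.0313, 0.0, 6.59, 0.05, 1.0]]
```

Call:
move_arm(motion=[[0.047, 0.008, 0.016, 0, 6.6, 0, 1], [0.045, 0.008, 0.022, 0, 6.6, 0, 1], [0.042, 0.008, 0.027, 0, 6.6, 0, 1], [0.039, 0.008, 0.031, 0, 6.6, 0, 1], [0, 0, 0, 0, 0, 0, 0.6]])

```text
t: 2.6
tool_pos: [0.4399, -0.2751, 0.1973]
tcp_rot: [-1.568, -0.004, -2.553]
contact_force: [-0.4, 1.0, -0.3]
finger_gap: 0.07
```

```bash
python3 plan.py .4425 -.2665 .20 -145 .6; python3 - <<'E'
from rig import robot
from h import *
m=robot.camera_model("wrist");p,d=robot.camera("wrist"); cv2.imwrite("pics/w1.png",p[:,:,::-1]); np.savez("w1.npz",p=p,d=d,**{k:np.array(v) for k,v in m.items()})
P=cloud(d,m); lab=p.astype(int)
print(proj([.4425,-.2665,.03],m))
w=(P[...,2]>.006)&(P[...,2]<.04)&(np.hypot(P[...,0]-.4425,P[...,1]+.2665)<.05)
Q=P[w]
for lo,hi in((.006,.04),(.02,.04)):
    s=Q[(Q[:,2]>lo)&(Q[:,2]<hi)]; print(cv2.minAreaRect((s[:,:2]*1000).astype(np.float32)),len(s),np.percentile(s[:,2],[5,50,95]))
E
```

```text
t 2.6 pos [ 0.4399 -0.2751  0.1973] rpy [ -89.81   -0.24 -146.26] F [-0.4  1.  -0.3] gap 0.07 n 1
[[-0.0069, -0.0027, -0.0057, -0.18, -1.26, 0.24, 0.6]]
[[314.57271501 173.84508321]]
((440.97412109375, -266.3675537109375), (60.021690368652344, 44.06767272949219), 35.51431655883789) 2204 [0.01098919 0.0126369  0.03083036]
((440.8033142089844, -266.3037109375), (34.549983978271484, 23.73159408569336), 34.04026794433594) 775 [0.02854523 0.03003939 0.03124064]
```

View pics/w1.png

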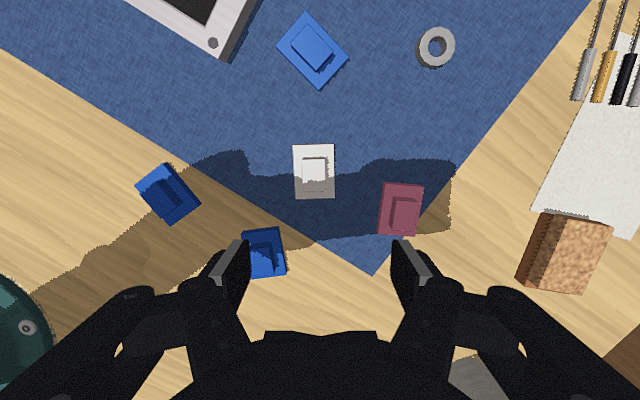

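Wrist view: the white insert is at (314,172), its long side running up the picture, so the jaws will close on the 24 mm sides. It measures (0.441, -0.266), yaw 35 deg.

```bash
python3 plan.py .4414 -.2664 .09 -145 .55 .05
```

```text
t 2.65 pos [ 0.4406 -0.2726  0.1971] rpy [ -89.93   -0.18 -146.04] F [-0.2  1.  -0.5] gap 0.0631 n 3
[[-0.0015, 0.0357, -0.0016, -0.02, -0.35, 0.06, 0.55], [-0.0014, 0.0357, -0.0016, -0.02, -0.35, 0.06, 0.55], [-0.0014, 0.0357, -0.0016, -0.02, -0.35, 0.06, 0.55]]
```

Call:
move_arm(motion=[[-0.0015, 0.035, -0.0016, 0, -0.35, 0, 0.55], [-0.0015, 0.035, -0.0016, 0, -0.35, 0, 0.55], [-0.0015, 0.035, -0.0016, 0, -0.35, 0, 0.55], [0, 0, 0, 0, 0, 0, 0.55]])

```text
t: 3.15
tool_pos: [0.445, -0.2599, 0.0898]
tcp_rot: [-1.572, 0.002, -2.519]
contact_force: [-1.5, 0.0, 0.6]
finger_gap: 0.0468
```

```bash
python3 plan.py .4414 -.2664 .035 -145 .55 .03;python3 - <<'E'
from rig import robot
from h import *
m=robot.camera_model("wrist");p,d=robot.camera("wrist"); cv2.imwrite("pics/w2.png",p[:,:,::-1])
P=cloud(d,m)
w=(P[...,2]>.006)&(P[...,2]<.035)&(np.hypot(P[...,0]-.4425,P[...,1]+.2665)<.05)
Q=P[w]
for lo,hi in((.006,.04),(.02,.04)):
    s=Q[(Q[:,2]>lo)&(Q[:,2]<hi)]; print(cv2.minAreaRect((s[:,:2]*1000).astype(np.float32)),len(s),np.percentile(s[:,2],[5,50,95]))
E
```

```text
t 3.15 pos [ 0.445  -0.2599  0.0898] rpy [-9.0060e+01  9.0000e-02 -1.4432e+02] F [-1.5  0.   0.6] gap 0.0468 n 2
[[0.0034, 0.0274, 0.0016, 0.03, 0.34, -0.04, 0.55], [0.0034, 0.0274, 0.0016, 0.03, 0.34, -0.04, 0.55]]
((440.7877197265625, -266.4554443359375), (60.63829803466797, 44.054908752441406), 35.34040832519531) 4453 [0.01109334 0.0127415  0.03077555]
((441.10693359375, -266.1978759765625), (34.177066802978516, 24.080745697021484), 35.28814697265625) 1697 [0.02678755 0.03004727 0.03112795]
```

View pics/w2.png

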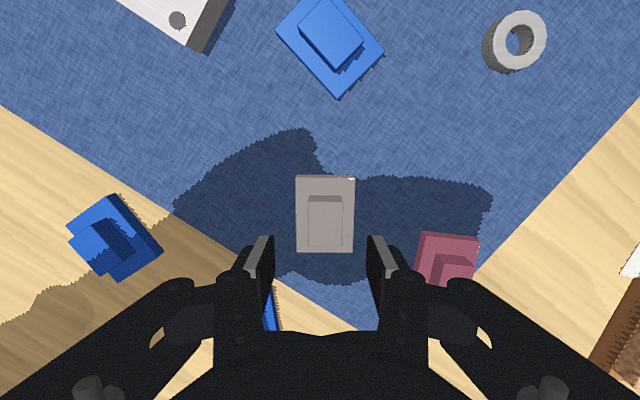

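The insert is centred between the jaws at (325,215), at (441.0, -266.3) with yaw 35.3 deg. Descending.

Call:
move_arm(motion=[[0.0035, 0.027, 0.0016, 0, 0.2, 0, 0.55], [0.0035, 0.027, 0.0016, 0, 0.2, 0, 0.55], [0, 0, 0, 0, 0, 0, 0.55]])

```text
t: 3.58
tool_pos: [0.4469, -0.2677, 0.0407]
tcp_rot: [-1.561, 0.007, -2.522]
contact_force: [-0.7, -0.2, -0.2]
finger_gap: 0.0472
```

```bash
python3 plan.py .4411 -.2663 .0215 -144.7 .5 .02
```

```text
t 3.58 pos [ 0.4469 -0.2677  0.0407] rpy [ -89.46    0.42 -144.49] F [-0.7 -0.2 -0.2] gap 0.0472 n 2
[[0.002, 0.0096, -0.0023, -0.27, 0.1, -0.21, 0.5], [0.002, 0.0096, -0.0023, -0.27, 0.1, -0.21, 0.5]]
```

Call:
move_arm(motion=[[0.004, 0.008, -0.0045, -0.5, 0, -0.4, 0.55], [0, 0, 0, 0, 0, 0, 0.55], [0, 0, 0, 0, 0, 0, 0.55]])

```text
t: 3.95
tool_pos: [0.4431, -0.2666, 0.0356]
tcp_rot: [-1.566, 0.003, -2.52]
contact_force: [0.6, -0.5, 0.3]
finger_gap: 0.0471
```

```bash
python3 plan.py .4411 -.2663 .0215 -144.7 .5 .02
```

```text
t 3.95 pos [ 0.4431 -0.2666  0.0356] rpy [-8.9710e+01  1.4000e-01 -1.4439e+02] F [ 0.6 -0.5  0.3] gap 0.0471 n 1
[[0.0015, 0.0141, -0.0015, -0.29, 0.31, -0.14, 0.5]]
```

Call:
move_arm(motion=[[0.0015, 0.012, -0.0015, -0.3, 0.3, -0.2, 0.5], [0, 0.001, 0, 0, 0, 0, 0.5]])

```text
t: 4.2
tool_pos: [0.4415, -0.2663, 0.0225]
tcp_rot: [-1.57, -0.001, -2.525]
contact_force: [0.3, -0.2, 0.5]
finger_gap: 0.0432
```

```bash
python3 plan.py .4411 -.2663 .0215 -144.7 .5 .02
```

```text
t 4.2 pos [ 0.4415 -0.2663  0.0225] rpy [-8.9960e+01 -4.0000e-02 -1.4469e+02] F [ 0.3 -0.2  0.5] gap 0.0432 n 1
[[0.0003, 0.001, -0.0002, -0.04, 0.01, 0.04, 0.5]]
```

Call:
move_arm(motion=[[0, 0.001, 0, 0, 0, 0, 0.2], [0, 0, 0, 0, 0, 0, 0], [0, 0, 0, 0, 0, 0, 0], [0, 0, 0, 0, 0, 0, 0]])

```text
t: 4.7
tool_pos: [0.4414, -0.2665, 0.0213]
tcp_rot: [-1.57, -0.001, -2.526]
contact_force: [-1.1, -0.4, 0.5]
finger_gap: 0.0226
```

```bash
python3 plan.py .4411 -.2663 .12 -144.7 0 .02
```

```text
t 4.7 pos [ 0.4414 -0.2665  0.0213] rpy [-8.9980e+01 -3.0000e-02 -1.4471e+02] F [-1.1 -0.4  0.5] gap 0.0226 n 5
[[0.0, -0.0197, -0.0001, -0.0, -0.0, 0.01, 0.0], [0.0, -0.0197, -0.0001, -0.0, -0.0, 0.01, 0.0], [0.0, -0.0197, -0.0001, -0.0, -0.0, 0.01, 0.0], [0.0, -0.0197, -0.0001, -0.0, -0.0, 0.01, 0.0], [0.0, -0.0197, -0.0001, -0.0, -0.0, 0.01, 0.0]]
```

Call:
move_arm(motion=[[0, -0.005, 0, 0, 0, 0, 0], [0, -0.015, 0, 0, 0, 0, 0], [0, -0.025, 0, 0, 0, 0, 0], [0, -0.025, 0, 0, 0, 0, 0], [0, -0.02, 0, 0, 0, 0, 0]])

```text
t: 5.32
tool_pos: [0.4402, -0.2657, 0.1152]
tcp_rot: [-1.573, -0.001, -2.526]
contact_force: [0.4, 0.7, -0.4]
finger_gap: 0.0227
```

```bash
python3 plan.py .533 -.0815 .12 -177.8 0 .04; python3 - <<'E'
from rig import robot
from h import *
m=robot.camera_model("wrist");s=robot.sense();p,d=robot.camera("wrist"); cv2.imwrite("pics/w3.png",p[:,:,::-1])
P=cloud(d,m);np.savez("w3.npz",p=p,P=P)
t=s['tool_pos']; print(t,s['finger_gap'])
for u,v in ((325,300),(325,280),(325,260),(325,240),(325,220)): print(u,v,P[v,u],p[v,u])
E
```

```text
t 5.33 pos [ 0.4402 -0.2657  0.1152] rpy [-9.0150e+01 -8.0000e-02 -1.4475e+02] F [ 0.4  0.7 -0.4] gap 0.0227 n 6
[[-0.0303, -0.0008, -0.0161, 0.02, 5.51, 0.02, 0.0], [-0.0287, -0.0008, -0.019, 0.02, 5.51, 0.02, 0.0], [-0.0267, -0.0008, -0.0217, 0.02, 5.51, 0.02, 0.0], [-0.0245, -0.0008, -0.0241, 0.02, 5.51, 0.02, 0.0], [-0.0221, -0.0008, -0.0264, 0.02, 5.51, 0.02, 0.0]]
[ 0.4402208  -0.26570411  0.11518184] 0.02270319631175911
325 300 [ 0.3554447  -0.33042829 -0.00086316] [226 198 149]
325 280 [ 0.43325288 -0.27286888  0.12345343] [159 151 150]
325 260 [ 0.4420681  -0.26656528  0.12399561] [158 152 147]
325 240 [ 0.45053746 -0.26050573  0.12474532] [158 150 147]
325 220 [ 0.45488225 -0.25759946  0.11257592] [127 120 117]
```

View pics/w3.png

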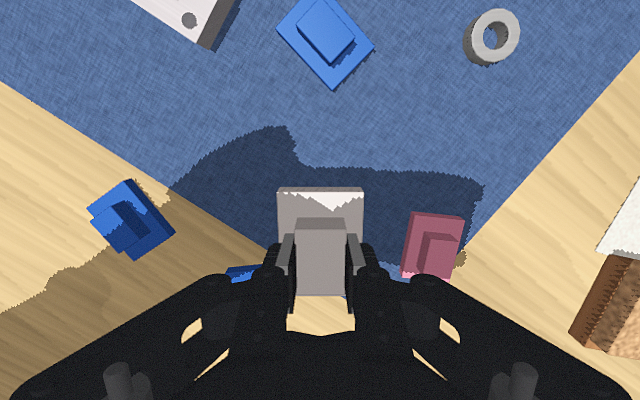

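The insert is in the hand (block top at (325,260)). Carrying it to the pocket.

Call:
move_arm(motion=[[-0.03, -0.001, -0.016, 0, 5.5, 0, 0], [-0.029, -0.001, -0.019, 0, 5.5, 0, 0], [-0.027, -0.001, -0.022, 0, 5.5, 0, 0], [-0.0245, -0.001, -0.024, 0, 5.5, 0, 0], [-0.022, -0.001, -0.0265, 0, 5.5, 0, 0]])

```text
t: 6.0
tool_pos: [0.5213, -0.1127, 0.1258]
tcp_rot: [-1.567, 0.006, -3.031]
contact_force: [0.1, -0.6, -0.7]
finger_gap: 0.0228
```

```bash
python3 plan.py .533 -.0815 .10 -177.8 0 .04
```

```text
t 6.0 pos [ 0.5213 -0.1127  0.1258] rpy [ -89.8     0.32 -173.65] F [ 0.1 -0.6 -0.7] gap 0.0228 n 2
[[-0.0075, 0.0129, -0.0149, -0.09, 2.08, -0.16, 0.0], [-0.0069, 0.0129, -0.0151, -0.09, 2.08, -0.16, 0.0]]
```

Call:
move_arm(motion=[[-0.007, 0.012, -0.014, 0, 2, -0.15, 0], [-0.005, 0.012, -0.012, 0, 1, -0.15, 0], [0, 0, 0, 0, 0, 0, 0], [0, 0, 0, 0, 0, 0, 0]])

```text
t: 6.5
tool_pos: [0.5322, -0.0815, 0.1013]
tcp_rot: [-1.568, 0.001, -3.079]
contact_force: [-0.4, 0.0, -0.1]
finger_gap: 0.0225
```

```bash
python3 plan.py .5334 -.0818 .10 -177.8 0 .04; python3 - <<'E'
from rig import robot
from h import *
m=robot.camera_model("wrist");s=robot.sense();p,d=robot.camera("wrist"); cv2.imwrite("pics/w4.png",p[:,:,::-1])
P=cloud(d,m);np.savez("w4.npz",p=p,P=P,d=d,t=s['tool_pos'],r=s['tcp_rot'])
cv2.imwrite("pics/w4c.png",cv2.resize(p[100:400,170:490],None,fx=2,fy=2)[:,:,::-1])
E
```

```text
t 6.5 pos [ 0.5322 -0.0815  0.1013] rpy [-8.9850e+01  6.0000e-02 -1.7641e+02] F [-0.4  0.  -0.1] gap 0.0225 n 1
[[-0.0012, 0.0013, 0.0004, -0.15, 1.39, -0.06, 0.0]]
```

View pics/w4.png

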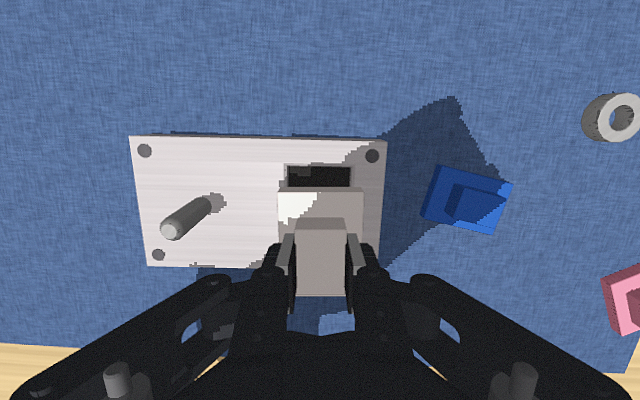

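The insert is above the pocket: plate at (320,215), pocket mouth at (319,176), post at (195,215). Next I measure the part against the base in this same picture.

```bash
cat > meas.py <<'E'
import sys
from h import *
from scipy.spatial.transform import Rotation as Ro
z=np.load(sys.argv[1]);P=z['P'];t=z['t'];p=z['p']
print("tcp",t,np.degrees(z['r']))
def rect(w,n):
    w=cv2.morphologyEx(w.astype(np.uint8),cv2.MORPH_OPEN,np.ones((3,3)))>0
    s=P[w]; c,wh,a=cv2.minAreaRect((s[:,:2]*1000).astype(np.float32)); print(n,np.round(c,1),np.round(wh,1),round(a,2),len(s),np.round(np.median(s[:,2]),4)); return s
X,Y,Z=P[...,0],P[...,1],P[...,2]
s=rect((Z>.022)&(Z<.029)&(abs(X-.5317)<.07)&(abs(Y+.0388)<.11),"base")
bright=p.min(2)>90
near=(np.hypot(X-t[0],Y-t[1])<.05)&bright
zi=t[2]+.0087
a=rect(near&(abs(Z-zi)<.005),"block top")
A=np.c_[a[:,:2]-a[:,:2].mean(0),np.ones(len(a))]; k=np.linalg.lstsq(A,a[:,2],rcond=None)[0]; print("tilt deg",np.degrees(k[:2]))
b=rect(near&(Z>zi-.025)&(Z<zi-.012),"plate top")
A=np.c_[b[:,:2]-b[:,:2].mean(0),np.ones(len(b))]; k=np.linalg.lstsq(A,b[:,2],rcond=None)[0]; print("plate tilt deg",np.degrees(k[:2]))
# in base frame with yaw 2.2: extents
E
python3 meas.py w4.npz
```

```text
tcp [ 0.53219816 -0.08150834  0.1013098 ] [-8.98471564e+01  6.22862885e-02 -1.76410660e+02]
base [529.7 -37.4] [101.3 181.3] 2.21 21432 0.0262
block top [531.4 -81.9] [35.3 34.8] 3.18 3500 0.1101
tilt deg [-0.90637     0.33989914]
plate top [548.1 -81.1] [27.9 44.1] 3.57 3276 0.0921
plate tilt deg [-4.52321712 -0.49941154]
```

```bash
cat > meas2.py <<'E'
import sys
from h import *
z=np.load(sys.argv[1]);P=z['P'];t=z['t']
yaw=np.radians(float(sys.argv[2]) if len(sys.argv)>2 else 2.2); c,s=np.cos(yaw),np.sin(yaw)
# base-frame coords about nominal base centre
B=np.array([.5317,-.0388]); q=(P[...,:2]-B)@np.array([[c,-s],[s,c]]); x,y,Z=q[...,0]*1e3,q[...,1]*1e3,P[...,2]*1e3
top=(abs(Z-26)<2.5)
def edge(sel,v,side):  # median over strips of extreme
    pass
m=top&(abs(y+0)<95)
e=[]
for y0 in list(range(-85,-70,3))+list(range(30,80,5)):
    k=m&(abs(y-y0)<1.5); 
    if k.sum()>20: e.append((y0,x[k].max(),x[k].min()))
e=np.array(e); print("base x max",np.round(np.median(e[:,1]),1),"fit slope deg",np.degrees(np.polyfit(e[:,0],e[:,1],1)[0]).round(2)); print(" x min",np.round(e[:,2],1))
e=[]
for x0 in range(0,46,3):
    k=top&(abs(x-x0)<1.5)&(abs(y)<100)
    if k.sum()>20: e.append((x0,y[k].max(),y[k].min()))
e=np.array(e); print("base ymax",np.median(e[:,1]).round(1),"ymin",np.median(e[:,2]).round(1),"c",((np.median(e[:,1])+np.median(e[:,2]))/2).round(2))
# pocket side edges in strip x 15..28
for x0 in range(10,40,3):
    k=top&(abs(x-x0)<1.5)&(abs(y+43)<40); v=y[k]; lo=v[v<-43]; hi=v[v>-43]
    if len(lo)and len(hi): print("pocket x",x0,"y",lo.max().round(1),hi.min().round(1))
f=[]
for y0 in range(-60,-26,3):
    k=top&(abs(y-y0)<1.5)&(x>5); 
    if k.sum(): f.append(x[k].min())
print("pocket far edge",np.round(f,1))
zi=(t[2]-.0093)*1e3
pl=(abs(Z-zi)<4)&(P[...,0]>0)&(abs(x)<60)&(abs(y+43)<40)&(z['p'].min(2)>90)
for x0 in range(10,36,4):
    k=pl&(abs(x-x0)<2)
    if k.sum()>10: print("plate x",x0,y[k].min().round(1),y[k].max().round(1),((y[k].min()+y[k].max())/2).round(2))
f=[(y0,x[pl&(abs(y-y0)<1.5)].max()) for y0 in range(-62,-24,3) if (pl&(abs(y-y0)<1.5)).sum()>5]
f=np.array(f);print("plate far edge",np.round(f[:,1],1))
T=(t[:2]-B)@np.array([[c,-s],[s,c]])*1e3; print("tcp in base",T)
E
python3 meas2.py w4.npz
```

```text
base x max 48.5 fit slope deg -0.12
 x min [-34.7 -30.7 -27.8 -27.2  13.5 -51.4 -52.  -51.9 -50.9 -51.5 -51.8 -51.4
 -51.6 -51.5 -51.9]
base ymax 91.3 ymin -88.9 c 1.2
pocket x 10 y -75.7 -11.8
pocket x 13 y -74.0 -18.1
pocket x 16 y -65.2 -18.1
pocket x 19 y -65.4 -18.2
pocket x 22 y -65.7 -18.2
pocket x 25 y -65.6 -18.2
pocket x 28 y -65.5 -18.2
pocket x 31 y -43.1 -42.5
pocket x 34 y -43.1 -42.4
pocket x 37 y -43.0 -43.0
pocket far edge [30.1 30.  29.9 30.5 30.6 30.5 30.5 30.3 30.2 30.2 30.  30. ]
plate x 10 -64.6 -21.0 -42.81
plate x 14 -64.9 -21.1 -43.01
plate x 18 -64.7 -21.1 -42.9
plate x 22 -64.4 -20.7 -42.53
plate x 26 -64.6 -20.8 -42.68
plate x 30 -64.2 -23.0 -43.6
plate far edge [29.1 28.9 28.9 28.7 28.7 28.6 28.4 28.5 28.4 28.3 28.2 28.  28.2]
tcp in base [ -1.14168992 -42.69598289]
```

```bash
python3 plan.py .5320 -.0801 .062 -177.8 0 .02
```

```text
t 6.55 pos [ 0.5322 -0.0815  0.1013] rpy [-8.9860e+01  6.0000e-02 -1.7642e+02] F [-0.5 -0.5 -1.6] gap 0.0224 n 2
[[0.0001, 0.0197, -0.0007, -0.07, 0.69, -0.03, 0.0], [0.0001, 0.0197, -0.0007, -0.07, 0.69, -0.03, 0.0]]
```

Call:
move_arm(motion=[[0, 0.019, -0.0007, 0, 0.7, 0, 0], [0, 0.019, -0.0007, 0, 0.7, 0, 0], [0, 0, 0, 0, 0, 0, 0], [0, 0, 0, 0, 0, 0, 0]])

```text
t: 7.05
tool_pos: [0.5325, -0.0849, 0.0651]
tcp_rot: [-1.566, 0.005, -3.111]
contact_force: [0.7, 0.3, -0.8]
finger_gap: 0.0228
```

```bash
cat > snap.py <<'E'
import sys
from rig import robot
from h import *
n=sys.argv[1]
m=robot.camera_model("wrist");s=robot.sense();p,d=robot.camera("wrist"); cv2.imwrite(f"pics/{n}.png",p[:,:,::-1])
np.savez(n+".npz",p=p,P=cloud(d,m),d=d,t=s['tool_pos'],r=s['tcp_rot'])
E
python3 plan.py .5320 -.0801 .05 -177.8 0 .02; python3 snap.py w5; python3 meas.py w5.npz; python3 meas2.py w5.npz
```

```text
t 7.05 pos [ 0.5325 -0.0849  0.0651] rpy [ -89.75    0.31 -178.22] F [ 0.7  0.3 -0.8] gap 0.0228 n 1
[[0.0004, 0.0151, -0.0049, -0.25, -0.42, -0.31, 0.0]]
tcp [ 0.53249679 -0.08493237  0.06513303] [ -89.7462575     0.30618117 -178.22266299]
base [530.4 -37.5] [100.9 181.8] 2.79 27914 0.0262
block top [531.7 -85.3] [35.2 34.6] 1.89 3539 0.0739
tilt deg [-0.783525    0.17083199]
plate top [548.3 -85. ] [28.  44.1] 1.66 3267 0.0561
plate tilt deg [-4.29479757 -0.29319914]
base x max 48.4 fit slope deg -0.05
 x min [-29.5 -22.7 -15.9 -12.8 -12.1 -35.9 -38.9 -42.  -45.5 -48.3 -51.5 -52.3
 -51.6 -51.6 -50.9]
base ymax 91.6 ymin -88.9 c 1.35
pocket x 10 y -73.6 -18.4
pocket x 13 y -73.4 -18.6
pocket x 16 y -73.3 -18.1
pocket x 19 y -73.3 -18.2
pocket x 22 y -72.0 -18.4
pocket x 25 y -65.4 -18.5
pocket x 28 y -65.4 -18.5
pocket x 31 y -43.3 -42.8
pocket x 34 y -43.4 -42.8
pocket x 37 y -43.4 -42.9
pocket far edge [30.4 30.4 30.5 30.6 30.6 29.9 29.9 29.9 29.9 29.9 29.9 30. ]
plate x 10 -68.5 -24.7 -46.61
plate x 14 -68.9 -25.0 -46.96
plate x 18 -68.7 -25.2 -46.97
plate x 22 -68.5 -24.9 -46.72
plate x 26 -68.8 -24.9 -46.86
plate x 30 -68.4 -25.3 -46.87
plate far edge [28.5 28.5 28.6 28.6 28.6 28.6 28.6 28.7 28.7 28.9 28.9 28.9 28.9]
tcp in base [ -0.97471741 -46.12895634]
```

View pics/w5.png

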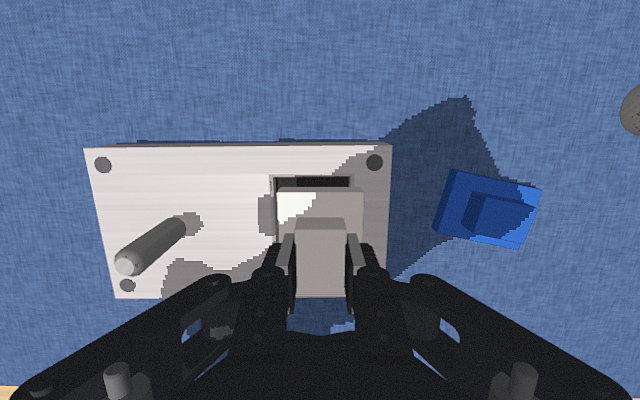

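Call:
move_arm(motion=[[0.0005, 0.006, -0.0047, -0.25, -0.4, -0.3, 0], [0, 0, 0, 0, 0, 0, 0], [0, 0, 0, 0, 0, 0, 0]])

```text
t: 7.48
tool_pos: [0.5325, -0.08, 0.0599]
tcp_rot: [-1.571, 0.002, -3.103]
contact_force: [0.3, -0.7, -0.4]
finger_gap: 0.0226
```

```bash
python3 plan.py .5320 -.0802 .056 -177.8 0 .02
```

```text
t 7.47 pos [ 0.5325 -0.08    0.0599] rpy [-9.0000e+01  1.0000e-01 -1.7777e+02] F [ 0.3 -0.7 -0.4] gap 0.0226 n 1
[[0.0006, 0.0039, 0.0002, -0.0, 0.03, -0.1, 0.0]]
```

Call:
move_arm(motion=[[0.0005, 0.005, 0.0001, 0, 0, -0.1, 0], [0, 0.005, 0, 0, 0, 0, 0], [0, 0, 0, 0, 0, 0, 0], [0, 0, 0, 0, 0, 0, 0]])

```text
t: 7.98
tool_pos: [0.532, -0.08, 0.0491]
tcp_rot: [-1.571, -0.0, -3.103]
contact_force: [-1.1, 0.6, -0.3]
finger_gap: 0.0223
```

```bash
python3 plan.py .5320 -.0802 .045 -177.8 0 .02; python3 snap.py w6; python3 meas2.py w6.npz
```

```text
t 7.97 pos [ 0.532  -0.08    0.0491] rpy [-9.0000e+01 -1.0000e-02 -1.7776e+02] F [-1.1  0.6 -0.3] gap 0.0223 n 1
[[0.0, 0.0041, 0.0002, -0.0, 0.04, 0.01, 0.0]]
base x max 48.6 fit slope deg -0.08
 x min [-30.  -28.  -22.5 -19.8 -13.6 -28.8 -32.5 -35.9 -38.7 -41.9 -44.3 -47.1
 -50.8 -51.9 -52.1]
base ymax 91.7 ymin -88.8 c 1.45
pocket x 10 y -66.3 -17.7
pocket x 13 y -66.1 -17.7
pocket x 16 y -66.1 -17.7
pocket x 19 y -66.0 -17.3
pocket x 22 y -65.9 -17.4
pocket x 25 y -65.3 -18.4
pocket x 28 y -65.3 -18.1
pocket x 31 y -43.2 -42.7
pocket x 34 y -43.2 -42.7
pocket x 37 y -43.2 -42.7
pocket far edge [30.4 30.4 30.3 30.5 30.3 30.4 30.5 30.5 30.5 30.4 30.5 30.3]
plate x 10 -63.4 -19.8 -41.58
plate x 14 -63.8 -19.9 -41.85
plate x 18 -63.6 -20.2 -41.89
plate x 22 -63.3 -19.8 -41.59
plate x 26 -63.7 -20.0 -41.84
plate x 30 -63.2 -21.1 -42.13
plate far edge [28.4 28.2 28.4 28.4 28.3 28.3 28.2 28.3 28.4 28.3 28.3 28.3 28.3]
tcp in base [ -1.26938751 -41.21881442]
```

Aligned within about 0.3 mm. Lowering in small steps while watching the force.

Call:
move_arm(motion=[[0, 0.004, 0.0001, 0, 0, 0, 0], [0, 0.004, 0, 0, 0, 0, 0], [0, 0, 0, 0, 0, 0, 0]])

```text
t: 8.4
tool_pos: [0.5321, -0.0802, 0.0407]
tcp_rot: [-1.571, -0.0, -3.103]
contact_force: [-0.6, -0.6, -0.4]
finger_gap: 0.0225
```

```bash
python3 plan.py .5320 -.0800 .0355 -177.8 0 .02
```

```text
t 8.4 pos [ 0.5321 -0.0802  0.0407] rpy [ -89.99   -0.   -177.76] F [-0.6 -0.6 -0.4] gap 0.0225 n 1
[[0.0001, 0.0052, -0.0002, -0.01, 0.04, 0.0, 0.0]]
```

Bottom is at about z = 19 mm, inside the pocket, with no force. Continuing.

Call:
move_arm(motion=[[0, 0.003, 0, 0, 0, 0, 0], [0, 0.002, 0, 0, 0, 0, 0], [0, 0, 0, 0, 0, 0, 0]])

```text
t: 8.78
tool_pos: [0.5322, -0.0802, 0.0354]
tcp_rot: [-1.571, 0.0, -3.103]
contact_force: [-0.3, 0.5, -1.1]
finger_gap: 0.0227
```

```bash
python3 plan.py .5320 -.0800 .0345 -177.8 0 .02
```

```text
t 8.78 pos [ 0.5322 -0.0802  0.0354] rpy [-8.9990e+01  1.0000e-02 -1.7776e+02] F [-0.3  0.5 -1.1] gap 0.0227 n 1
[[0.0002, 0.0009, -0.0002, -0.01, 0.04, -0.01, 0.0]]
```

Call:
move_arm(motion=[[0, 0.001, 0, 0, 0, 0, 0], [0, 0.001, 0, 0, 0, 0, 0]])

```text
t: 9.02
tool_pos: [0.5322, -0.0803, 0.0353]
tcp_rot: [-1.573, 0.001, -3.103]
contact_force: [-1.8, 1.9, 10.4]
finger_gap: 0.0226
```

10 N at z = 0.0353, which is 14 + 21.3 mm as expected, so it is on the floor. Releasing.

Call:
move_arm(motion=[[0, 0, 0, 0, 0, 0, 0.25], [0, 0, 0, 0, 0, 0, 0.45], [0, 0, 0, 0, 0, 0, 0.5], [0, -0.02, 0, 0, 0, 0, 0.5], [0, -0.04, 0, 0, 0, 0, 0.5]])

```text
t: 9.65
tool_pos: [0.5306, -0.08, 0.0943]
tcp_rot: [-1.574, -0.004, -3.103]
contact_force: [0.6, -0.2, 0.9]
finger_gap: 0.0426
```

Call:
move_arm(motion=[[0, -0.05, 0, 0, 0, 0, 0.5], [-0.03, -0.04, -0.03, 0, 0, 0, 0.7], [0, 0, 0, 0, 0, 0, 0.7], [0, 0, 0, 0, 0, 0, 0.7]])

```text
t: 10.15
tool_pos: [0.561, -0.0489, 0.1886]
tcp_rot: [-1.573, -0.001, -3.104]
contact_force: [-0.4, -0.2, 0.2]
finger_gap: 0.0595
```

```bash
python3 snap.py w7; python3 - <<'E'
from rig import robot
from h import *
p,d=robot.camera("top"); P=cloud(d,robot.camera_model("top"));X,Y,Z=P[...,0],P[...,1],P[...,2]
def r(w,n):
    s=P[w]; c,wh,a=cv2.minAreaRect((s[:,:2]*1000).astype(np.float32)); print(n,np.round(c,1),np.round(wh,1),round(a,2),len(s),np.percentile(s[:,2],[5,50,95]).round(4))
wh=(p.min(2)>0)
r((abs(X-.533)<.03)&(abs(Y+.0815)<.025)&(Z>.035)&(Z<.06),"block top")
z=np.load("w7.npz");P=z['P'];X,Y,Z=P[...,0],P[...,1],P[...,2];print(z['t'])
r((abs(X-.533)<.03)&(abs(Y+.0815)<.025)&(Z>.035)&(Z<.06),"wrist block top")
q=(abs(X-.532)<.04)&(abs(Y+.0805)<.03)&(Z>.02)&(Z<.03); print(np.percentile(P[q][:,2],[5,50,95]))
E
python3 plan.py .5 .1 .2 -177.8 .7
```

```text
block top [533.1 -82. ] [34.2 23.9] 0.74 179 [0.0404 0.0431 0.0455]
[ 0.56104734 -0.04893187  0.18859628]
wrist block top [532.3 -81. ] [33.8 24.1] 2.73 849 [0.0393 0.044  0.0452]
[0.02406838 0.02598239 0.02723445]
t 10.25 pos [ 0.5612 -0.0489  0.1882] rpy [-9.0120e+01 -8.0000e-02 -1.7787e+02] F [ 0.   0.5 -0.2] gap 0.0592 n 3
[[0.0185, -0.0038, -0.0504, 0.04, -0.02, 0.03, 0.7], [0.0185, -0.0038, -0.0504, 0.04, -0.02, 0.03, 0.7], [0.0185, -0.0039, -0.0504, 0.04, -0.02, 0.03, 0.7]]
```

View pics/w7.png

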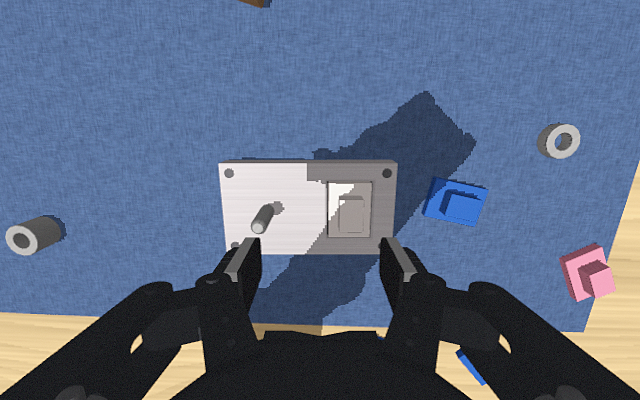

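Wrist view: the insert sits flush in the pocket at (350,210), block top at z = 44 mm and square. The tall collar is at (33,235) and the post at (265,218). Going to the tall collar.

```bash
python3 plan.py .487 .269 .17 -90 .7 .04; python3 -c "
from rig import robot;print(robot.sense()['joint_pos'].round(2))"
```

```text
t 10.25 pos [ 0.5612 -0.0489  0.1882] rpy [-9.0120e+01 -8.0000e-02 -1.7787e+02] F [ 0.   0.5 -0.2] gap 0.0592 n 9
[[0.0069, 0.0021, -0.0356, 0.02, -9.76, -0.0, 0.7], [0.0008, 0.0021, -0.0363, 0.02, -9.76, -0.0, 0.7], [-0.0054, 0.0021, -0.0359, 0.02, -9.76, -0.0, 0.7], [-0.0114, 0.0021, -0.0344, 0.02, -9.76, -0.0, 0.7], [-0.0171, 0.0021, -0.032, 0.02, -9.76, -0.0, 0.7]]
[-0.59  0.61  0.87  2.04 -0.67  0.79 -0.85]
```

Call:
move_arm(motion=[[0.007, 0.002, -0.035, 0, -9.8, 0, 0.7], [0.001, 0.002, -0.036, 0, -9.8, 0, 0.7], [-0.005, 0.002, -0.036, 0, -9.8, 0, 0.7], [-0.011, 0.002, -0.034, 0, -9.8, 0, 0.7], [-0.017, 0.002, -0.032, 0, -9.8, 0, 0.7]])

```text
t: 10.88
tool_pos: [0.5129, 0.1223, 0.1739]
tcp_rot: [-1.576, -0.009, -2.237]
contact_force: [0.5, -0.0, 0.0]
finger_gap: 0.0599
```

```bash
python3 plan.py .487 .269 .17 -90 .7 .04
```

```text
t 10.88 pos [0.5129 0.1223 0.1739] rpy [ -90.3    -0.49 -128.16] F [ 0.5 -0.   0. ] gap 0.0599 n 4
[[-0.0249, 0.0009, -0.0278, 0.11, -9.54, 0.09, 0.7], [-0.0291, 0.0009, -0.0233, 0.11, -9.54, 0.09, 0.7], [-0.0326, 0.0009, -0.0181, 0.11, -9.54, 0.09, 0.7], [-0.0351, 0.0009, -0.0125, 0.11, -9.54, 0.09, 0.7]]
```

Call:
move_arm(motion=[[-0.025, 0.001, -0.028, 0.1, -9.5, 0.1, 0.7], [-0.029, 0.001, -0.023, 0.1, -9.5, 0.1, 0.7], [-0.032, 0.001, -0.018, 0.1, -9.5, 0.1, 0.7], [-0.03, 0.001, -0.01, 0.1, -8, 0.1, 0.7], [0, 0, 0, 0, 0, 0, 0.7]])

```text
t: 11.5
tool_pos: [0.4818, 0.2647, 0.1645]
tcp_rot: [-1.582, -0.003, -1.58]
contact_force: [0.9, -0.5, -0.2]
finger_gap: 0.0597
```

```bash
python3 plan.py .487 .269 .10 -90 .7 .04; python3 snap.py w8; python3 - <<'E'
from h import *
z=np.load("w8.npz");P=z['P'];X,Y,Z=P[...,0],P[...,1],P[...,2]
k=(np.hypot(X-.487,Y-.269)<.03)&(abs(Z-.032)<.004); s=(P[k][:,:2]*1e3).astype(np.float32)
print(cv2.minAreaRect(s),cv2.minEnclosingCircle(s),k.sum(),np.median(P[k][:,2]))
E
```

```text
t 11.5 pos [0.4818 0.2647 0.1645] rpy [-90.63  -0.16 -90.54] F [ 0.9 -0.5 -0.2] gap 0.0597 n 2
[[-0.0022, 0.0322, 0.0029, 0.31, -0.27, 0.08, 0.7], [-0.0022, 0.0322, 0.0027, 0.31, -0.27, 0.08, 0.7]]
((485.9751281738281, 272.0967102050781), (34.55262756347656, 35.05916213989258), 89.61148071289062) ((486.1824951171875, 271.7784729003906), 17.9239501953125) 866 0.031949193714024396
```

View pics/w8.png

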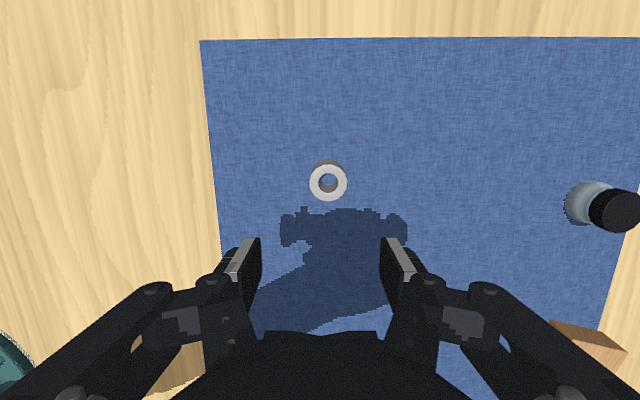

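The tall collar is at (328,181), a ring with its top at z = 32 mm. Descending over it and measuring again.

Call:
move_arm(motion=[[-0.003, 0.03, 0.0025, 0.3, -0.3, 0.1, 0.7], [-0.003, 0.03, 0.0025, 0.3, -0.3, 0.1, 0.7], [0, 0, 0, 0, 0, 0, 0.7], [0, 0, 0, 0, 0, 0, 0.7]])

```text
t: 12.05
tool_pos: [0.4885, 0.2598, 0.1033]
tcp_rot: [-1.571, -0.006, -1.588]
contact_force: [0.8, 0.1, 1.0]
finger_gap: 0.0597
```

```bash
python3 plan.py .486 .271 .045 -90 .7 .03; python3 snap.py w9; python3 - <<'E'
from h import *
z=np.load("w9.npz");P=z['P'];X,Y,Z=P[...,0],P[...,1],P[...,2]
k=(np.hypot(X-.487,Y-.269)<.03)&(abs(Z-.032)<.003); s=(P[k][:,:2]*1e3).astype(np.float32)
print(z['t'],cv2.minAreaRect(s),cv2.minEnclosingCircle(s),k.sum(),np.median(P[k][:,2]))
E
```

```text
t 12.05 pos [0.4885 0.2598 0.1033] rpy [-90.02  -0.32 -91.01] F [0.8 0.1 1. ] gap 0.0597 n 2
[[-0.0058, 0.0291, -0.0013, 0.01, -0.5, 0.16, 0.7], [-0.0057, 0.0291, -0.0013, 0.01, -0.5, 0.16, 0.7]]
[0.48847031 0.25977249 0.10328508] ((485.8486633300781, 271.8526306152344), (34.80964660644531, 35.07904815673828), 64.30386352539062) ((485.89239501953125, 272.05718994140625), 17.84642791748047) 1402 0.03194860611481237
```

View pics/w9.png

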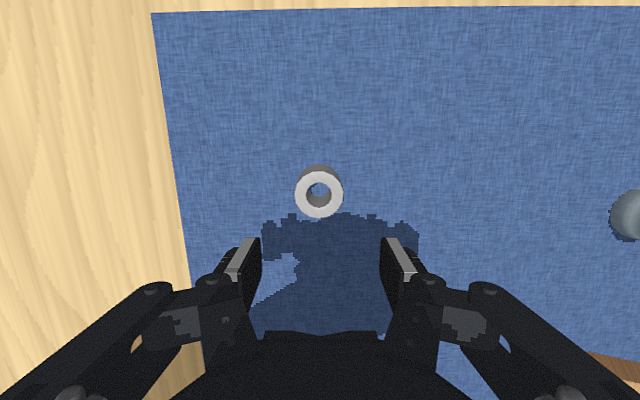

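Call:
move_arm(motion=[[-0.006, 0.022, -0.0013, 0, -0.5, 0.15, 0.7], [-0.006, 0.022, -0.0013, 0, -0.5, 0.15, 0.7], [0, 0, 0, 0, 0, 0, 0.7], [0, 0, 0, 0, 0, 0, 0.7]])

```text
t: 12.6
tool_pos: [0.4896, 0.2713, 0.0635]
tcp_rot: [-1.563, 0.003, -1.574]
contact_force: [-0.7, -0.7, -0.9]
finger_gap: 0.0599
```

```bash
python3 plan.py .486 .2718 .045 -90 .7 .03
```

```text
t 12.6 pos [0.4896 0.2713 0.0635] rpy [-89.57   0.18 -90.2 ] F [-0.7 -0.7 -0.9] gap 0.0599 n 1
[[-0.0004, 0.0185, -0.0037, -0.43, -0.2, -0.18, 0.7]]
```

Call:
move_arm(motion=[[-0.0005, 0.018, -0.0035, -0.4, -0.2, -0.2, 0.7], [0, 0, 0, 0, 0, 0, 0.7], [0, 0, 0, 0, 0, 0, 0.7]])

```text
t: 12.98
tool_pos: [0.487, 0.2718, 0.046]
tcp_rot: [-1.568, 0.0, -1.571]
contact_force: [0.1, -0.8, -0.4]
finger_gap: 0.0595
```

```bash
python3 plan.py .486 .2718 .016 -90 .7 .015
```

```text
t 12.97 pos [0.487  0.2718 0.046 ] rpy [-8.986e+01  2.000e-02 -9.002e+01] F [ 0.1 -0.8 -0.4] gap 0.0595 n 3
[[0.0, 0.01, -0.0004, -0.05, -0.01, -0.01, 0.7], [0.0, 0.01, -0.0003, -0.05, -0.01, -0.01, 0.7], [0.0, 0.01, -0.0003, -0.05, -0.01, -0.01, 0.7]]
```

Call:
move_arm(motion=[[0, 0.01, -0.0004, -0.05, 0, 0, 0.7], [0, 0.01, -0.0004, -0.05, 0, 0, 0.7], [0, 0.01, -0.0004, -0.05, 0, 0, 0.7], [0, 0, 0, 0, 0, 0, 0.65]])

```text
t: 13.48
tool_pos: [0.4857, 0.2718, 0.0137]
tcp_rot: [-1.572, 0.0, -1.571]
contact_force: [0.0, 0.6, -0.1]
finger_gap: 0.0555
```

```bash
python3 plan.py .486 .2718 .016 -90 .7 .015
```

```text
t 13.47 pos [0.4857 0.2718 0.0137] rpy [-9.004e+01  1.000e-02 -9.003e+01] F [ 0.   0.6 -0.1] gap 0.0555 n 1
[[-0.0, -0.0023, 0.0003, 0.04, -0.03, -0.01, 0.7]]
```

Call:
move_arm(motion=[[0, -0.001, 0, 0, 0, 0, 0.45], [0, 0, 0, 0, 0, 0, 0.2], [0, 0, 0, 0, 0, 0, 0], [0, 0, 0, 0, 0, 0, 0]])

```text
t: 13.98
tool_pos: [0.4859, 0.2717, 0.0151]
tcp_rot: [-1.571, 0.0, -1.572]
contact_force: [-0.6, -0.5, -2.4]
finger_gap: 0.0333
```

Call:
move_arm(motion=[[0, -0.005, 0, 0, 0, 0, 0], [0, -0.02, 0, 0, 0, 0, 0], [0, -0.04, 0, 0, 0, 0, 0], [0, -0.04, 0, 0, 0, 0, 0], [0, -0.03, 0, 0, 0, 0, 0]])

```text
t: 14.6
tool_pos: [0.4831, 0.2706, 0.1517]
tcp_rot: [-1.578, -0.003, -1.571]
contact_force: [0.2, 1.2, -1.7]
finger_gap: 0.0338
```

```bash
python3 plan.py .530 .005 .14 -90 0 .05; python3 snap.py w10
```

```text
t 14.6 pos [0.4831 0.2706 0.1517] rpy [-90.44  -0.19 -90.04] F [ 0.2  1.2 -1.7] gap 0.0338 n 6
[[0.0443, 0.002, 0.0079, 0.07, -0.01, 0.03, 0.0], [0.0443, 0.002, 0.0078, 0.07, -0.01, 0.03, 0.0], [0.0443, 0.002, 0.0078, 0.07, -0.01, 0.03, 0.0], [0.0443, 0.002, 0.0078, 0.07, -0.01, 0.03, 0.0], [0.0443, 0.002, 0.0078, 0.07, -0.01, 0.03, 0.0]]
```

View pics/w10.png

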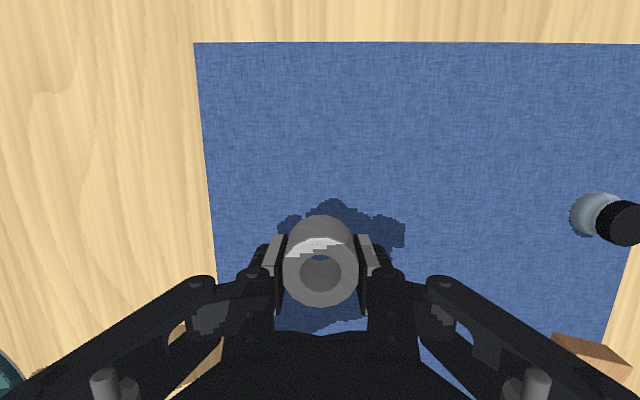

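The collar is in the hand at (320,265). Moving to the post.

Call:
move_arm(motion=[[0.044, 0.002, 0.008, 0.1, 0, 0, 0], [0.044, 0.002, 0.008, 0.1, 0, 0, 0], [0.044, 0.002, 0.008, 0.1, 0, 0, 0], [0.044, 0.002, 0.008, 0.1, 0, 0, 0], [0.04, 0.002, 0.008, 0, 0, 0, 0]])

```text
t: 15.28
tool_pos: [0.5262, 0.0562, 0.1455]
tcp_rot: [-1.564, 0.005, -1.56]
contact_force: [0.6, 0.7, -2.2]
finger_gap: 0.0333
```

```bash
python3 plan.py .5287 .0056 .13 -90 0 .05
```

```text
t 15.28 pos [0.5262 0.0562 0.1455] rpy [-89.58   0.28 -89.37] F [ 0.6  0.7 -2.2] gap 0.0333 n 2
[[0.0254, 0.0076, 0.0009, -0.21, 0.32, -0.14, 0.0], [0.0253, 0.0077, 0.0011, -0.21, 0.32, -0.14, 0.0]]
```

Call:
move_arm(motion=[[0.025, 0.008, 0.001, -0.2, 0.3, -0.1, 0], [0.02, 0.006, 0.001, -0.2, 0.3, -0.1, 0], [0, 0, 0, 0, 0, 0, 0], [0, 0, 0, 0, 0, 0, 0]])

```text
t: 15.78
tool_pos: [0.5276, 0.006, 0.1309]
tcp_rot: [-1.572, 0.0, -1.578]
contact_force: [-0.4, -0.5, -1.7]
finger_gap: 0.0336
```

```bash
python3 plan.py .5287 .0056 .12 -90 0 .05; python3 snap.py w11
```

```text
t 15.78 pos [0.5276 0.006  0.1309] rpy [-9.004e+01  2.000e-02 -9.041e+01] F [-0.4 -0.5 -1.7] gap 0.0336 n 1
[[0.0004, 0.0109, 0.0011, 0.04, -0.41, -0.02, 0.0]]
```

View pics/w11.png

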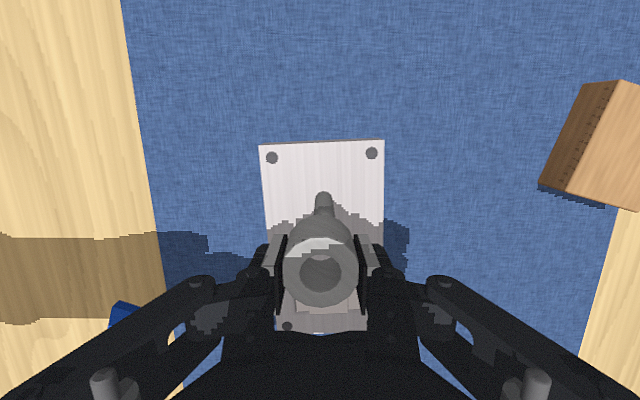

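The post shows at (323,205) beyond the collar at (320,270). Measuring base edges, post and collar in this one picture.

```bash
cat > meas3.py <<'E'
import sys
from h import *
z=np.load(sys.argv[1]);P=z['P'];t=z['t'];yaw=np.radians(2.2);c,s=np.cos(yaw),np.sin(yaw)
B=np.array([.5317,-.0388]);M=np.array([[c,-s],[s,c]]);q=(P[...,:2]-B)@M;x,y,Z=q[...,0]*1e3,q[...,1]*1e3,P[...,2]*1e3
top=(abs(Z-26)<2.5)
e=[]
for y0 in range(56,90,3):
    k=top&(abs(y-y0)<1.5)&(abs(x)<60)
    if k.sum()>20: e.append((x[k].min(),x[k].max()))
e=np.array(e);print("base x edges",np.median(e,0).round(1),"c",np.median(e,0).mean().round(2))
f=[y[top&(abs(x-x0)<1.5)&(abs(y)<100)].max() for x0 in range(-45,46,6)];print("ymax",np.median(f).round(1),"-> post y",round(np.median(f)-47,2), "slope",np.degrees(np.polyfit(range(-45,46,6),f,1)[0]).round(2))
k=(Z>40)&(Z<78)&(abs(x+1)<15)&(y>44)&(y<75)
k2=(Z>35)&(Z<77)&(abs(x+1)<12)&(abs(y-44)<14); print("post pts",k2.sum())
if k2.sum()>30: print(" post x range",np.percentile(x[k2],[1,99]).round(1),"mean of range",np.percentile(x[k2],[1,99]).mean().round(2),"ymax",np.percentile(y[k2],99).round(1),"z",Z[k2].min().round(),Z[k2].max().round())
zt=t[2]*1e3+16.9
k=(abs(Z-zt)<3)&(np.hypot(P[...,0]-t[0],P[...,1]-t[1])<.024)
sx,sy=x[k],y[k]; print("collar top",k.sum(),np.median(Z[k]).round(1),"y range",np.percentile(sy,[.5,99.5]).round(1),"c",np.percentile(sy,[.5,99.5]).mean().round(2),"x",np.percentile(sx,[.5,99.5]).round(1),np.percentile(sx,[.5,99.5]).mean().round(2))
# bore: use dark/hole: ring inner circle center from ring mask contour in world
w=k.astype(np.uint8); cs,h=cv2.findContours(w,cv2.RETR_CCOMP,cv2.CHAIN_APPROX_NONE)
for cc,hh in zip(cs,h[0]):
    if len(cc)>30:
        pts=np.array([[x[v,u],y[v,u]] for u,v in cc[:,0]],np.float32); print(" contour hole" if hh[3]>=0 else " contour outer",len(cc),np.round(cv2.fitEllipse(pts)[0],2),np.round(cv2.fitEllipse(pts)[1],1))
print("tcp in base",((t[:2]-B)@M*1e3).round(2))
A=np.c_[P[k][:,:2]-P[k][:,:2].mean(0),np.ones(k.sum())];print("tilt",np.degrees(np.linalg.lstsq(A,P[k][:,2],rcond=None)[0][:2]).round(2))
E
python3 meas3.py w11.npz
```

```text
base x edges [-51.1  48.2] c -1.42
ymax 91.5 -> post y 44.53 slope 0.06
post pts 382
 post x range [-8.4  5.9] mean of range -1.25 ymax 52.1 z 35.0 77.0
collar top 3752 147.9 y range [28.2 62.4] c 45.26 x [-22.   18.2] -1.91
 contour outer 351 [-3.48 45.65] [34.6 40.5]
 contour hole 113 [-3.98 45.09] [18.  18.5]
tcp in base [-2.4  44.96]
tilt [-0.04 -0.37]
```

```bash
python3 - <<'E'
from h import *
z=np.load("w11.npz");p=z['p'];P=z['P']
cv2.imwrite("pics/w11c.png",cv2.resize(p[180:330,240:400],None,fx=5,fy=4,interpolation=cv2.INTER_CUBIC)[:,:,::-1])
yaw=np.radians(2.2);c,s=np.cos(yaw),np.sin(yaw);B=np.array([.5317,-.0388]);M=np.array([[c,-s],[s,c]]);q=(P[...,:2]-B)@M*1e3
for v in (255,270,285):
  for u in range(272,372,4): print(u,np.round(q[v,u],0),round(P[v,u,2]*1e3),p[v,u].mean().round(),end=" | ")
  print()
E
```

```text
272 [-24.  57.] 152 118.0 | 276 [-22.  56.] 152 114.0 | 280 [-20.  56.] 152 36.0 | 284 [-20.  53.] 145 93.0 | 288 [-18.  54.] 148 199.0 | 292 [-16.  55.] 149 195.0 | 296 [-14.  54.] 148 194.0 | 300 [-12.  54.] 147 199.0 | 304 [-11.  54.] 148 114.0 | 308 [-9. 54.] 147 113.0 | 312 [-7. 53.] 147 106.0 | 316 [-10.  -7.] 25 133.0 | 320 [-7. -7.] 26 131.0 | 324 [-3. -7.] 27 131.0 | 328 [-0. 53.] 147 106.0 | 332 [ 1. 54.] 148 105.0 | 336 [ 3. 53.] 147 112.0 | 340 [ 5. 54.] 148 112.0 | 344 [ 7. 54.] 149 111.0 | 348 [ 8. 53.] 148 114.0 | 352 [10. 52.] 147 118.0 | 356 [ -1. 112.] 266 73.0 | 360 [13. 55.] 151 21.0 | 364 [15. 56.] 153 82.0 | 368 [17. 54.] 150 90.0 | 
272 [-22.  55.] 162 131.0 | 276 [-21.  54.] 161 35.0 | 280 [-20.  51.] 155 16.0 | 284 [-20.  47.] 147 113.0 | 288 [-18.  47.] 148 114.0 | 292 [-16.  48.] 149 114.0 | 296 [-15.  47.] 147 111.0 | 300 [-13.  46.] 146 78.0 | 304 [-12.  41.] 137 81.0 | 308 [-10.  38.] 132 88.0 | 312 [-9. 37.] 130 84.0 | 316 [-7. 36.] 129 84.0 | 320 [-5. 36.] 128 90.0 | 324 [-2. 36.] 128 88.0 | 328 [-0. 36.] 129 81.0 | 332 [ 2. 37.] 132 84.0 | 336 [ 3. 40
[... 174 characters left out ...]
3. 53.] 161 44.0 | 368 [15. 53.] 161 132.0 | 
272 [-22.  51.] 166 21.0 | 276 [-21.  48.] 161 31.0 | 280 [-21.  45.] 156 14.0 | 284 [-20.  40.] 149 123.0 | 288 [-19.  40.] 149 112.0 | 292 [-17.  40.] 149 114.0 | 296 [-15.  40.] 148 110.0 | 300 [-13.  39.] 147 114.0 | 304 [-11.  40.] 148 102.0 | 308 [-10.  38.] 146 84.0 | 312 [-8. 37.] 144 84.0 | 316 [-6. 36.] 143 87.0 | 320 [-5. 36.] 143 88.0 | 324 [-3. 36.] 144 87.0 | 328 [-1. 37.] 144 90.0 | 332 [ 1. 37.] 145 85.0 | 336 [ 3. 38.] 147 96.0 | 340 [ 5. 39.] 148 115.0 | 344 [ 6. 38.] 147 110.0 | 348 [ 8. 38.] 148 107.0 | 352 [10. 38.] 148 112.0 | 356 [12. 38.] 147 98.0 | 360 [13. 41.] 152 29.0 | 364 [14. 46.] 160 32.0 | 368 [15. 48.] 164 21.0 |
```

View pics/w11c.png

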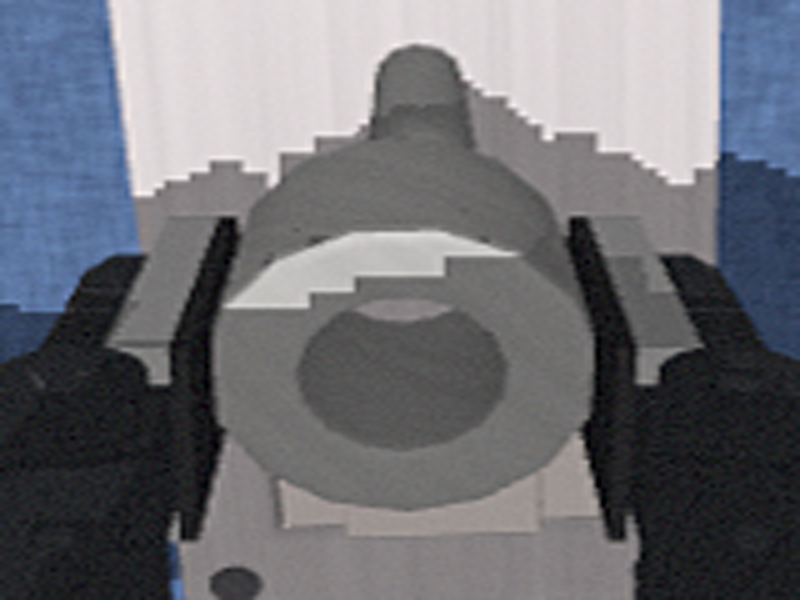

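```bash
python3 - <<'E'
from h import *
from scipy.spatial.transform import Rotation as Ro
for n in("w3","w4","w5","w6","w10","w11"):
    z=np.load(n+".npz");P=z['P'];p=z['p']
    if 't' not in z: continue
    R=Ro.from_euler('xyz',z['r']).as_matrix(); q=(P-z['t'])@R*1e3  # tool frame
    x,y,zz=q[...,0],q[...,1],q[...,2]; br=p.min(2)>55
    h=-8.8 if n<"w9" and n!="w10" and n!="w11" else -17
    out=[]
    for v in range(225,300,3):
        k=br[v]&(abs(y[v]-h)<3)&(abs(zz[v])<25)&(np.arange(640)>278)&(np.arange(640)<366)
        if k.sum()>12: out.append((zz[v][k].min(),zz[v][k].max()))
    o=np.array(out); print(n,"edges in tool z",np.median(o,0).round(1), "widest mid",((o[:,0].min()+o[:,1].max())/2).round(2),"mid rows",((o[:,0]+o[:,1])/2).round(1)[::4])
    k=br&(abs(y-h)<3)&(abs(zz+.5)<(10 if h>-10 else 17)); print("   tool x range",np.percentile(x[k],[.5,99.5]).round(1))
E
```

```text
w4 edges in tool z [-10.7  11.8] widest mid 0.57 mid rows [0.4 3.  0.6 0.4 0.6 0.6]
   tool x range [-16.6  17.4]
w5 edges in tool z [-10.7  11.9] widest mid 0.55 mid rows [0.6 2.  0.6 0.5 0.5 0.6]
   tool x range [-16.5  17.4]
w6 edges in tool z [-10.7  11.9] widest mid 0.64 mid rows [0.6 0.3 0.6 0.7 0.6 0.7]
   tool x range [-16.6  17.3]
w10 edges in tool z [-17.   14.4] widest mid -0.21 mid rows [-1.7  1.4 -1.9 -1.5 -1.9 -1.6]
   tool x range [-17.3  16.9]
w11 edges in tool z [-18.1  14.6] widest mid -0.23 mid rows [-1.7  1.  -1.4 -1.6 -1.9 -3.9]
   tool x range [-17.3  17. ]
```

Tool-frame comparison shows the wrist camera carries a constant world offset of about (-1.6, -0.6) mm. The in-picture comparison (collar to post: +2.6, -0.85 mm) and the seated-insert pose agree on the target TCP, (0.5302, 0.0050).

```bash
python3 plan.py .5302 .0050 .105 -90 0 .05
```

```text
t 15.82 pos [0.5275 0.006  0.131 ] rpy [-9.004e+01  1.000e-02 -9.038e+01] F [ 0.3 -0.4 -2.1] gap 0.0338 n 1
[[0.001, 0.026, 0.0027, 0.04, -0.38, -0.01, 0.0]]
```

Call:
move_arm(motion=[[0.0005, 0.013, 0.0014, 0, -0.2, 0, 0], [0.0005, 0.013, 0.0014, 0, -0.2, 0, 0], [0, 0, 0, 0, 0, 0, 0], [0, 0, 0, 0, 0, 0, 0]])

```text
t: 16.32
tool_pos: [0.5305, 0.0083, 0.1027]
tcp_rot: [-1.572, 0.002, -1.565]
contact_force: [0.0, 0.3, -1.3]
finger_gap: 0.0335
```

```bash
python3 plan.py .5302 .0050 .100 -90 0 .05
```

```text
t 16.32 pos [0.5305 0.0083 0.1027] rpy [-9.008e+01  9.000e-02 -8.967e+01] F [ 0.   0.3 -1.3] gap 0.0335 n 1
[[0.0033, 0.0027, -0.0003, 0.08, 0.33, -0.09, 0.0]]
```

Call:
move_arm(motion=[[0.0033, 0.003, -0.0003, 0, 0.3, 0, 0], [0, 0, 0, 0, 0, 0, 0], [0, 0, 0, 0, 0, 0, 0]])

```text
t: 16.7
tool_pos: [0.5304, 0.0045, 0.0999]
tcp_rot: [-1.571, 0.001, -1.571]
contact_force: [1.2, 0.6, -2.3]
finger_gap: 0.0333
```

```bash
python3 plan.py .5302 .0050 .091 -90 0 .05; python3 snap.py w12; python3 meas3.py w12.npz;  python3 - <<'E'
from h import *
p=np.load("w12.npz")['p']; cv2.imwrite("pics/w12c.png",cv2.resize(p[160:330,240:400],None,fx=4,fy=3.5,interpolation=cv2.INTER_CUBIC)[:,:,::-1])
E
```

```text
t 16.7 pos [0.5304 0.0045 0.0999] rpy [-9.003e+01  8.000e-02 -9.001e+01] F [ 1.2  0.6 -2.3] gap 0.0333 n 1
[[-0.0005, 0.0089, -0.0002, 0.03, -0.01, -0.08, 0.0]]
base x edges [-51.3  48.5] c -1.4
ymax 91.6 -> post y 44.57 slope -0.0
post pts 203
 post x range [-7.9  5.5] mean of range -1.21 ymax 52.1 z 35.0 61.0
collar top 3745 116.9 y range [26.4 60.8] c 43.59 x [-19.3  20.9] 0.83
 contour outer 346 [-0.64 44.  ] [34.8 40.3]
 contour hole 114 [-1.13 43.48] [18.  18.6]
tcp in base [ 0.41 43.35]
tilt [-0.05 -0.38]
```

View pics/w12c.png

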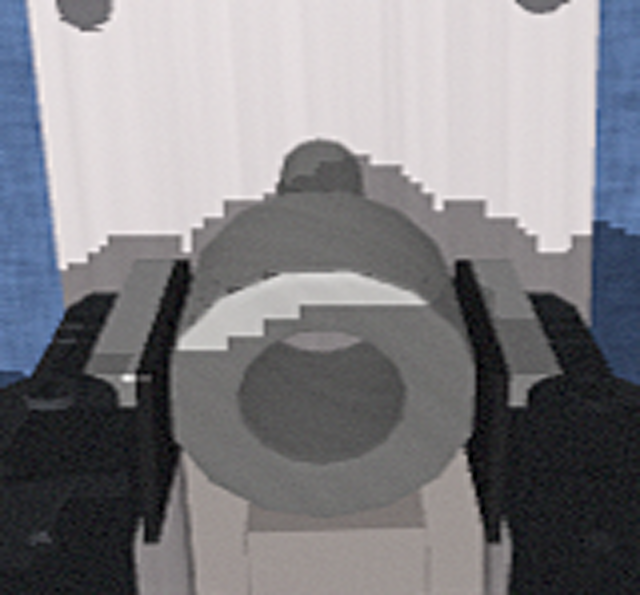

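The collar is at (-1.2, 43.5) and the post at (-1.3, 44.3) in the base frame, so it needs about 0.8 mm more y. Lowering.

Call:
move_arm(motion=[[-0.0008, 0.005, -0.0001, 0, 0, 0, 0], [0, 0, 0, 0, 0, 0, 0], [0, 0, 0, 0, 0, 0, 0]])

```text
t: 17.12
tool_pos: [0.5304, 0.0055, 0.0947]
tcp_rot: [-1.571, 0.002, -1.571]
contact_force: [0.2, 0.0, -1.7]
finger_gap: 0.0333
```

```bash
python3 plan.py .5303 .0052 .085 -90 0 .05
```

```text
t 17.12 pos [0.5304 0.0055 0.0947] rpy [-9.001e+01  9.000e-02 -9.000e+01] F [ 0.2  0.  -1.7] gap 0.0333 n 1
[[0.0003, 0.0097, -0.0001, 0.01, -0.0, -0.09, 0.0]]
```

Call:
move_arm(motion=[[0.0002, 0.004, 0, 0, 0, -0.1, 0], [0, 0.004, 0, 0, 0, 0, 0], [0, 0, 0, 0, 0, 0, 0]])

```text
t: 17.5
tool_pos: [0.5304, 0.0054, 0.0861]
tcp_rot: [-1.571, -0.0, -1.571]
contact_force: [-0.5, -0.8, -2.1]
finger_gap: 0.0332
```

Call:
move_arm(motion=[[0, 0.003, 0, 0, 0, 0, 0], [0, 0.003, 0, 0, 0, 0, 0], [0, 0, 0, 0, 0, 0, 0]])

```text
t: 17.88
tool_pos: [0.5304, 0.0053, 0.0796]
tcp_rot: [-1.571, -0.0, -1.571]
contact_force: [-0.4, 1.3, -2.6]
finger_gap: 0.0337
```

The collar is over the post top with no contact force. Continuing down.

Call:
move_arm(motion=[[0, 0.006, 0, 0, 0, 0, 0], [0, 0.006, 0, 0, 0, 0, 0], [0, 0.006, 0, 0, 0, 0, 0], [0, 0, 0, 0, 0, 0, 0]])

```text
t: 18.38
tool_pos: [0.5304, 0.0053, 0.0602]
tcp_rot: [-1.571, -0.0, -1.571]
contact_force: [0.4, -0.2, -2.4]
finger_gap: 0.0332
```

```bash
python3 plan.py .5303 .0053 .0411 -90 0 .006
```

```text
t 18.38 pos [0.5304 0.0053 0.0602] rpy [-9.003e+01 -2.000e-02 -8.999e+01] F [ 0.4 -0.2 -2.4] gap 0.0332 n 4
[[0.0, 0.0048, -0.0, 0.01, 0.0, 0.01, 0.0], [0.0, 0.0048, -0.0, 0.01, 0.0, 0.01, 0.0], [0.0, 0.0048, -0.0, 0.01, 0.0, 0.01, 0.0], [0.0, 0.0048, -0.0, 0.01, 0.0, 0.01, 0.0]]
```

Call:
move_arm(motion=[[0, 0.006, 0, 0, 0, 0, 0], [0, 0.005, 0, 0, 0, 0, 0], [0, 0.004, 0, 0, 0, 0, 0], [0, 0, 0, 0, 0, 0, 0]])

```text
t: 18.88
tool_pos: [0.5305, 0.0053, 0.0441]
tcp_rot: [-1.571, -0.0, -1.571]
contact_force: [0.9, -0.3, -2.2]
finger_gap: 0.0337
```

Call:
move_arm(motion=[[0, 0.0015, 0, 0, 0, 0, 0], [0, 0.001, 0, 0, 0, 0, 0], [0, 0.0005, 0, 0, 0, 0, 0]])

```text
t: 19.25
tool_pos: [0.5309, 0.0052, 0.0412]
tcp_rot: [-1.571, -0.0, -1.571]
contact_force: [0.1, -0.1, -2.9]
finger_gap: 0.0331
```

Call:
move_arm(motion=[[0, 0.001, 0, 0, 0, 0, 0], [0, 0.001, 0, 0, 0, 0, 0]])

```text
t: 19.5
tool_pos: [0.5309, 0.0053, 0.0409]
tcp_rot: [-1.57, 0.001, -1.571]
contact_force: [-2.4, 0.2, 10.3]
finger_gap: 0.0333
```

The collar rests on the base: 10 N at z = 0.0409, expected 0.0411. Releasing.

Call:
move_arm(motion=[[0, 0, 0, 0, 0, 0, 0.45], [0, 0, 0, 0, 0, 0, 0.6], [0, 0, 0, 0, 0, 0, 0.65], [0, -0.02, 0, 0, 0, 0, 0.65], [0, -0.04, 0, 0, 0, 0, 0.65]])

```text
t: 20.12
tool_pos: [0.5297, 0.0051, 0.1002]
tcp_rot: [-1.575, 0.001, -1.571]
contact_force: [0.6, 1.1, 0.2]
finger_gap: 0.0555
```

Call:
move_arm(motion=[[0, -0.05, 0, 0, 0, 0, 0.65], [0, -0.05, 0, 0, 0, 0, 0.65], [-0.03, -0.03, 0, 0, 0, 0, 0.65], [0, 0, 0, 0, 0, 0, 0.65], [0, 0, 0, 0, 0, 0, 0.65]])

```text
t: 20.75
tool_pos: [0.5309, 0.0351, 0.2358]
tcp_rot: [-1.571, 0.001, -1.572]
contact_force: [-0.0, -0.0, 0.1]
finger_gap: 0.0558
```

```bash
python3 snap.py w13; python3 - <<'E'
from rig import robot
from h import *
p,d=robot.camera("top"); cv2.imwrite("pics/top1.png",p[:,:,::-1]);T=cloud(d,robot.camera_model("top"))
z=np.load("w13.npz")
for n,P in(("top",T),("wrist",z['P'])):
    X,Y,Z=P[...,0],P[...,1],P[...,2]
    for nm,k in (("collar",(np.hypot(X-.5295,Y-.005)<.03)&(abs(Z-.058)<.003)),("block",(abs(X-.533)<.025)&(abs(Y+.0815)<.02)&(abs(Z-.044)<.004)),("plate+base",(abs(X-.533)<.03)&(abs(Y+.0815)<.022)&(abs(Z-.026)<.005)),("base",(abs(X-.531)<.07)&(abs(Y+.038)<.11)&(abs(Z-.026)<.003)),("post",(np.hypot(X-.5295,Y-.005)<.02)&(Z>.07)&(Z<.08))):
        s=P[k]; 
        if len(s)>5: c,w,a=cv2.minAreaRect((s[:,:2]*1000).astype(np.float32)); print(n,nm,np.round(c,1),np.round(w,1),round(a,1),len(s),np.percentile(s[:,2],[5,50,95]).round(4))
s=robot.sense();print(s['t'],s['contact_force'],s['tool_pos'])
E
```

```text
top collar [530.5   3.8] [33.4 33.9] 68.9 153 [0.0555 0.0573 0.0593]
top block [533.5 -82. ] [33.4 24. ] 0.8 173 [0.041  0.0432 0.0458]
top plate+base [532.9 -81. ] [58.5 42.5] 0.4 335 [0.023  0.0253 0.0278]
top base [531.7 -38.9] [100.2 179.8] 2.2 2789 [0.0235 0.0254 0.0277]
top post [529.6   3.7] [13.8 11.9] 46.8 38 [0.0706 0.0745 0.0769]
wrist collar [529.6   5.4] [34.4 34.5] 0.8 567 [0.0563 0.058  0.0593]
wrist block [532.  -80.5] [33.4 25.6] 1.0 526 [0.0423 0.044  0.0452]
wrist plate+base [533.1 -81.4] [43.8 59.9] 89.8 807 [0.0249 0.0261 0.0277]
wrist base [530.3 -37.6] [ 99.9 181.2] 2.2 9334 [0.0249 0.0261 0.0273]
wrist post [528.7   6.1] [13.9 14.5] 16.2 153 [0.0713 0.0749 0.0769]
20.85 [0.48471428 0.57893065 0.16302166] [0.53088306 0.03504342 0.23531949]
```

View pics/w13.png

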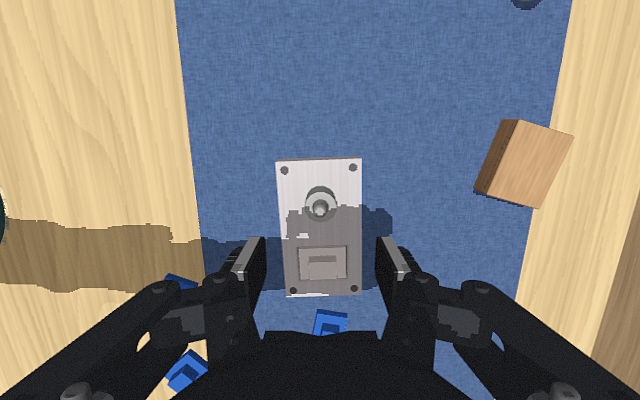

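View pics/top1.png

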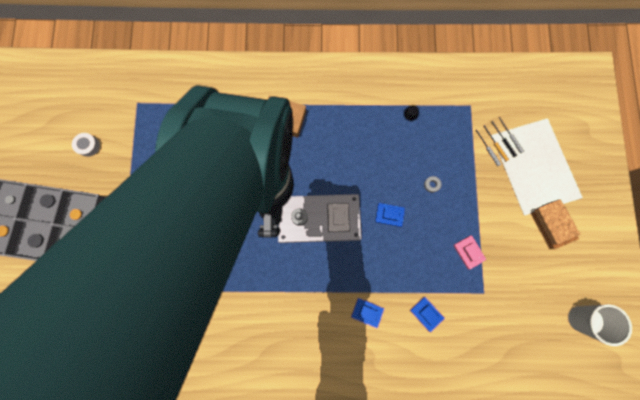

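The wrist view shows the collar round the post at (320,203), top at z = 58 mm, and the insert flush in the pocket at (321,263). The top view shows the other things unmoved where visible; the arm hides the jar. Handing in.

```bash
python3 -c "
from rig import robot;print(robot.job_done(),robot.sense()['t'])"
```

```text
the job is handed in; nothing more can be done
the job is handed in; nothing more can be done
```

I seated the white insert in the pocket step side up, then slipped the tall collar over the post, let go of both, and handed the job in at about 21 s.

- **Insert:** it touched the floor with about 10 N at the expected height. Its block top read 44 mm in the wrist view and 43 mm in the top view, both near the expected 44 mm, and its centre was within about 1 mm of the pocket's. It looked square to within about 2°.
- **Tall collar:** it also landed with about 10 N at the expected height. Its top read 57 to 58 mm (expected 58 mm), and its axis was within about 1 mm of the post's.
- **Disagreement:** the wrist and top cameras differ by 1 to 2 mm in world position. I lined up each part against its target within the same wrist picture so this would not matter.
- **Not checked:** the arm hid the screw jar and part of the watch box in the last top view. I never touched either one. The short collar, the loupe and the look-alike inserts showed no movement.

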